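Fit the rotor into the bench sample rotator and close its guard

TASK

Take the rotor from its grey rest and lower it into the two slanted slots of the bench rotator, without letting it fall in, until both ends of its axle sit fully home at the bottom of the slots. Then, with the rotor let go, close the rotator's hinged clear guard completely. Leave the bottles and the beaker where they stand.

Things in the scene. Friction and masses are not known exactly. Their poses are not given: they have to be found in the camera images.
- rotor: Loose rotor, about 0.45 kg, alike both ways round: steel axle 12 mm thick, 190 mm long; black hub 34 mm thick, 112 mm long in the middle (grip here); at each hub end an aluminium disc 60 mm across, 12 mm thick (56 to 68 mm from the middle). Origin: hub centre, on the axle line; y axis along the axle. Starts lying in the rest, axle 70 mm above the table.
- axle_a (a point): Point on the rotor's axle line 81 mm from the middle (+y side of the rotor), outside the disc: the part that rests in a slot.
- axle_b (a point): The like point on the other side of the rotor, 81 mm from the middle (-y side).
- rest: Fixed grey rest, yaw varies: plate 90 x 200 x 10 mm with two uprights 162 mm apart along its y, whose shallow vee notches, open upward, carry the axle 70 mm above the table (lift straight up). Origin: centre of the underside. Rest and rotator may change sides.
- rotator: Fixed bench rotator, yaw varies: white base x -95 to +105 mm, 260 mm wide, 50 mm high; origin centre of its underside, x away from its front, z up. Two blue slotted brackets 12 mm thick at y = +81 and -81 mm, tops at z = 165 mm, 150 mm free between them (the discs have 7 mm play either side). A grey gearbox, to z = 95 mm, stands outside the +y bracket.
- seat_left (a point): Centre of the seated axle in the slot of the +y bracket: x = 0, y = +81, z = 115 mm in the rotator's frame. From here the slot, 15 mm wide, rises toward the front at 35 degrees from vertical, along (-0.574, 0, 0.819) in the rotator's frame: straight for 20 mm, then flared to 36 mm wide at its mouth 38 mm from the seat.
- seat_right (a point): Centre of the seated axle in the like slot of the -y bracket: x = 0, y = -81, z = 115 mm in the rotator's frame. The open guard leans over both slots from behind, so a gripper pointing straight down fouls it: tilt the tool 25 to 40 degrees about the axle, gripper body toward the rotator's front.
- guard (a joint): Opening angle of the clear guard with orange front lip, rad: 0 shut (level, over the rotor), 1.18 the stop; starts at 1.12 to 1.18. A stiff hinge holds it where it is left; 4 to 10 N straight down on its upper face, 45 mm in front of the hinge line, turns it all the way shut.
- guard_hinge (a point): Middle of the guard's hinge line, fixed on the rotator at x = +87, z = 168 mm in its frame; the line runs along the rotator's y. The guard is a panel 240 mm wide (along y) and 165 mm long from this line, its upper face 5 mm over it (9 mm at the lip) when shut.
- guard_lip (a point): Middle of the guard's front edge, 165 mm from the hinge line; when shut it lies toward the rotator's front.
- amber_bottle: Bystander: amber bottle with blue cap, 68 mm in diameter, 130 mm high, upright. Origin centre of the underside.
- clear_bottle: Bystander: clear jar with blue cap, 60 mm in diameter, 110 mm high, upright. Origin centre of the underside.
- beaker: Bystander: glass beaker 66 mm in diameter, 85 mm high, upright. Origin centre of the underside.
Things that resemble listed ones, but are neither listed nor needed, are in the scene too. Leave any green or red look-alike of the rotor alone.

How it is judged:
On the way:
1. both axle ends sit at the bottom of their slots, the gripper has let go of the rotor and the guard is still open (z of axle_a in the frame of rotator between 0.109 and 0.119 m and x of axle_a in the frame of rotator between -0.006 and 0.006 m and z of axle_b in the frame of rotator between 0.109 and 0.119 m and x of axle_b in the frame of rotator between -0.006 and 0.006 m and y of rotor in the frame of rotator between -0.012 and 0.012 m and contact force between rotor and the fingers below 0.1 N and value of joint guard above 0.6 rad), for 0.2 s.
At the end, for the whole second after the job is handed in: Both axle points lie within 6 mm (front to back) of the slot bottoms and at most 4 mm above them, the rotor is centred between the brackets within 12 mm and at rest, and the guard is shut to within 0.05 rad (z of axle_a in the frame of rotator between 0.109 and 0.119 m and x of axle_a in the frame of rotator between -0.006 and 0.006 m and z of axle_b in the frame of rotator between 0.109 and 0.119 m and x of axle_b in the frame of rotator between -0.006 and 0.006 m and y of rotor in the frame of rotator between -0.012 and 0.012 m and value of joint guard below 0.05 rad and linear speed of rotor below 0.03 m/s and angular speed of rotor below 0.5 rad/s); the robot touches nothing.
It fails at once if the rotor falls into the rotator (moves faster than 1 m/s within 60 mm of it) (linear speed of rotor above 1 m/s and horizontal distance between rotor and rotator below 0.06 m).
It fails at once if a bottle or the beaker is moved more than 25 mm or tipped (distance of any of amber_bottle, clear_bottle, beaker from where it was at the start of the episode above 0.025 m or angle between any of amber_bottle, clear_bottle, beaker's own z axis and vertical above 0.3 rad).
It also fails if it takes over 64 s, if anything falls off the work surface, if the arm or the gripper's body presses on something with over 40 N, if the wrist force passes 120 N, or if a joint passes its speed limit or range.

ROBOT

A 6-joint arm with a two-finger parallel gripper is mounted at the origin on the work surface. World frame = base frame: x ahead of the robot, y to its left, z up, the work surface at z = 0. Lengths are in m, angles in rad, forces in N, time in s.
With the tool pointing down it reaches from about 0.375 to 0.925 m from the base axis. Payload 5.7 kg.
Tool frame: the origin (TCP) lies midway between the tips of the shut fingers; the grasp point (between the pads) lies 19 mm behind it; x points along the fingers, z is the direction in which the jaws open and shut, and the axes are right-handed (so a half turn about x gives the same grasp; the last joint's range is limited). The gripper opens to 88 mm and grips with 3 to 60 N. Pads are 20 mm wide; open, the fingers measure 115 mm over their backs; the gripper's body (75 mm by 178 mm) begins 61 mm behind the grasp point.
Start: joints at [1.145, 0.359, 1.51, -0, 1.272, -0.115], TCP at [0.183, 0.571, 0.188] pointing down, gripper open.
Joint ranges: [-2.97, 2.97], [-1.01, 2.36], [0.21, 2.38], [-0.96, 4.11], [0.2, 2.71], [-2.98, 2.98]. Speed limits (rad/s): [2.39, 2.39, 3.14, 3.14, 3.14, 3.14].

INTERFACE

Orientations are given as a unit quaternion [x, y, z, w].
In Python, from rig import robot, optics, workorder gives the robot as it stands. The module is installed in compiled form; this text tells all that it offers.
- The arm moves only by the tool send_rows, never from a script. Its arguments are lists of equal length, an entry for each row: "xyz": the shift along the tool's x, y, z in mm, a list of three; "turn": the turn about the tool's x in rad; "gripper": the gripper command: -1 is fully open, 1 is shut, values between are in proportion. In form: {"xyz": [[x, y, z], ...], "turn": [turn, ...], "gripper": [gripper, ...]}. A call has 1 to 12 rows; each row shifts and turns the commanded pose from where the row before left it, along the tool's axes as they then stand; what a row does not reach is not made up. A row lasts 1/12 s, in which the tool goes at most 41.7 mm and 7.16 degrees, less where a joint would pass 70% of its speed; a pose out of reach is approached as far as the arm can. A call is refused whole if a number of a shift passes 41.7 or a number of a turn 0.125, either way. A call with a gripper value outside its range is refused whole. The fingers move at their own pace and stop on an object; "newtons" is the grip in N (left out, the last holds). Time passes only in rows, so rows that do not move let the fingers close. It gives the time, the measured TCP pose, the force and the opening at its end, in the units of the state.
- robot.sense(): the state, without advancing time (a new reading comes with each control period).
- optics.snapshot(name): name is "side" or "top" or "wrist"; returns a dict with "image" (400x640x3 uint8, blue, green, red), "camera_matrix" (3x3 intrinsics, pixels), "R" (3x3) and "t" (3): a world point X has camera coordinates R X + t. Camera axes: x right, y down, z forward; pixel columns grow to the right and rows downward; lengths in m; the calibration is good to about 2 mm. A picture is of the moment at which its call begins. There is no depth.
- workorder.finish_job(): hands the job in, once; it reports no verdict.
The state is a dict: "time": time; "qpos": joint angles; "joint_velocities": joint speeds; "effort": joint torques, N m; "ee_pos": TCP position; "eef_rot": TCP orientation; "contact_force": force on the tool from outside, world axes, zero at the start; "torque": the same for the moment, N m; "width": finger opening in m.
Only numpy, scipy, OpenCV 4.12 (cv2) and the standard library are available. Lean on these libraries where they do the work, as an engineer would, in place of code of your own. Each camera call takes 0.05 s, during which the arm holds its last target.

## Working session

There is one attempt and no reset: what is moved stays moved. The work goes in short steps, Python scripts to look and compute and a tool call to move; the robot and the scene stay as the last step left them, time stands still between calls to the robot, and variables do not carry over. Pictures are saved under pics/ and viewed, and the job is handed in when it is done.

Besides the shell and the picture viewer there is one more tool, called after "Call:" as name(argument=value, ...) on one line, values as JSON. send_rows: Moves the arm, as the interface text tells. Its arguments: {"type":"object","properties":{"xyz":{"type":"array","items":{"type":"array","items":{"type":"number"}}},"turn":{"type":"array","items":{"type":"number"}},"gripper":{"type":"array","items":{"type":"number"}},"newtons":{"type":"number"}},"required":["xyz","turn","gripper"]}

```bash
mkdir -p pics; ls; python3 - <<'E'
from rig import robot, optics
import cv2,pickle
print(robot.sense())
for n in ["side","top","wrist"]:
    s=optics.snapshot(n); cv2.imwrite(f"pics/{n}0.png",s["image"]); pickle.dump(s,open(f"{n}0.pkl","wb"))
    print(n,s["camera_matrix"].tolist(),s["R"].tolist(),s["t"].tolist())
E
```

```text
pics
{'time': 0.0, 'qpos': array([ 1.14494944e+00,  3.59462992e-01,  1.51139954e+00, -5.33510875e-06,
        1.27249234e+00, -1.15084640e-01]), 'joint_velocities': array([ 4.49587921e-04, -1.18556353e-03, -3.33862383e-04, -6.88427359e-04,
        6.08790591e-04, -8.05275927e-05]), 'effort': array([-2.99676307e-03, -5.15385067e+01, -2.70720220e+01,  6.70665549e-02,
        3.55007232e-02, -1.17656573e-04]), 'ee_pos': array([0.18316769, 0.5705911 , 0.18764717]), 'eef_rot': array([-0.41690668,  0.57189544,  0.41628988,  0.57081272]), 'contact_force': array([-0.48892009, -0.39686611, -0.76659289]), 'torque': array([-0.01326203, -0.02696351, -0.01177022]), 'width': 0.0875191243712492}
side [[481.1026429337922, 0.0, 324.3230800872908], [0.0, 481.1026429337922, 198.0768690558887], [0.0, 0.0, 1.0]] [[0.9091650499200308, -0.416432952274908, -0.0015837498263463069], [-0.233530139768851, -0.5066916354423482, -0.8298959334713599], [0.34479354086677605, 0.7548822311012249, -0.5579159715801191]] [-0.5358864403879365, 0.258183344775136, 1.1848189059054381]
top [[402.10751116691733, 0.0, 317.735284971301], [0.0, 402.10751116691733, 198.04226088030114], [0.0, 0.0, 1.0]] [[-0.012160768783591241, -0.9999193345428483, -0.003666075555578462], [-0.9781976484887612, 0.012656597418220597, -0.20729006496417382], [0.20731974385873228, 0.0010653399364840687, -0.978272655683051]] [0.002359580909017933, 0.6032068856584, 1.2373701331607097]
wrist [[350.6954500039279, 0.0, 323.13950803448483], [0.0, 350.6954500039279, 196.6183936057899], [0.0, 0.0, 1.0]] [[0.30531392957011594, 0.952249922856762, -0.0018678409323747004], [0.91748935809432, -0.29364258731403503, 0.26830450741498135], [0.25494446884396355, -0.08363082765830884, -0.9633323426891985]] [-0.5988943159662211, -0.032503408340492194, 0.389596114191585]
```

View pics/side0.png

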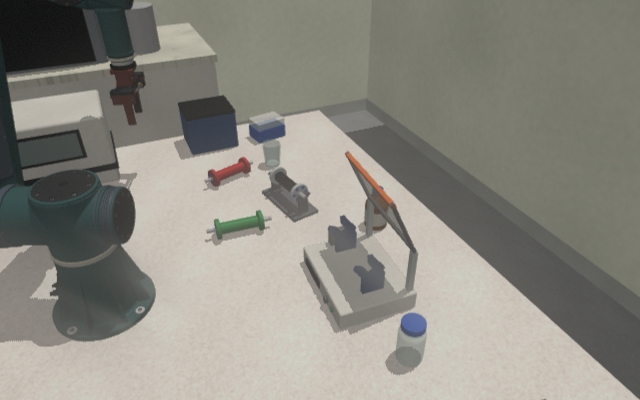

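View pics/top0.png

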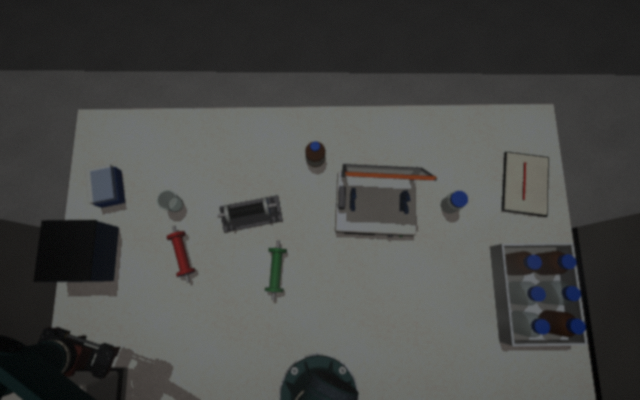

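View pics/wrist0.png

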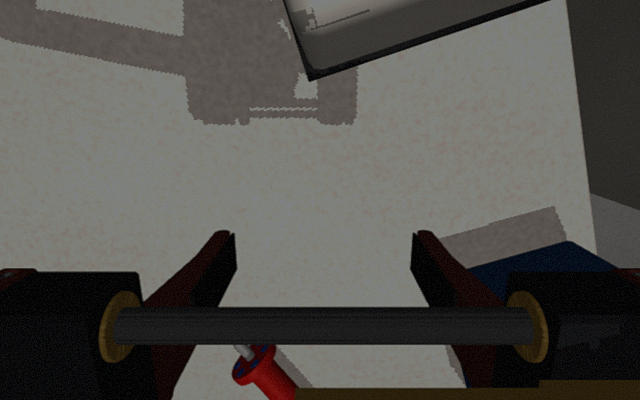

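The rotor candidates are the red one, top (180,255), the green one, top (276,270), and the black and silver one in the grey rest, top (250,212) and side (290,190). Only the last matches the description (black hub, aluminium discs, in the rest). I'll enlarge crops to confirm it and to measure.

```bash
python3 - <<'E'
import cv2,pickle
def crop(n,x0,y0,x1,y1,f,out):
    im=pickle.load(open(n+"0.pkl","rb"))["image"][y0:y1,x0:x1]
    im=cv2.convertScaleAbs(im,alpha=1.6 if n=="top" else 1.0)
    cv2.imwrite("pics/"+out,cv2.resize(im,None,fx=f,fy=f,interpolation=cv2.INTER_CUBIC))
crop("top",210,180,310,250,8,"c_rest_top.png")
crop("top",320,150,480,250,5,"c_rot_top.png")
crop("side",255,150,335,225,8,"c_rest_side.png")
crop("side",290,140,450,340,3,"c_rot_side.png")
E
```

```text
(no output)
```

View pics/c_rest_top.png

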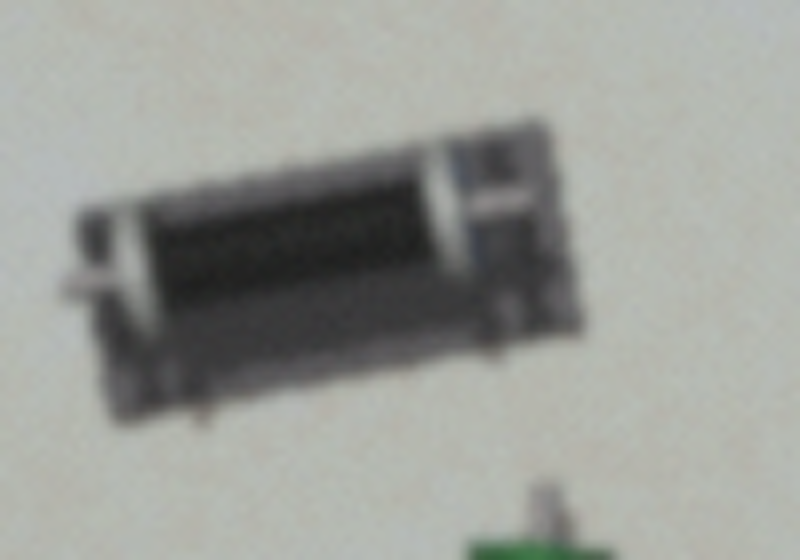

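View pics/c_rot_top.png

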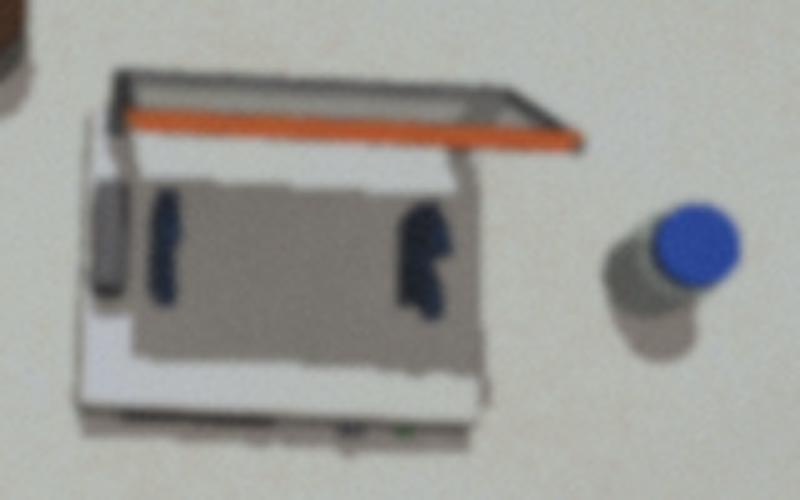

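View pics/c_rest_side.png

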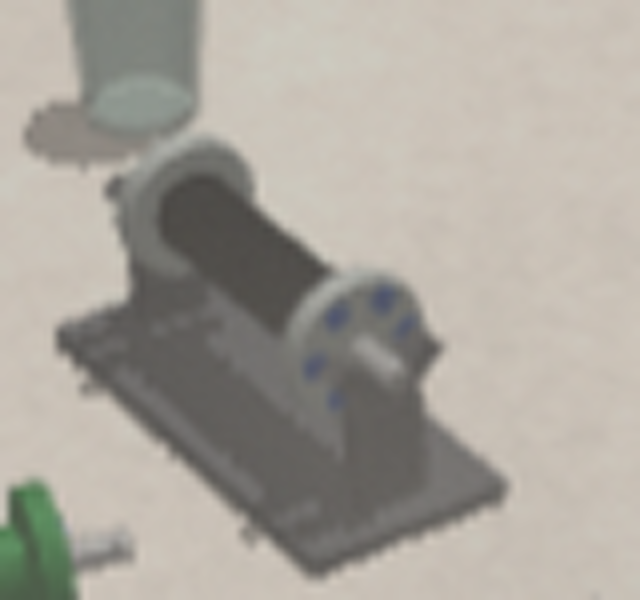

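View pics/c_rot_side.png

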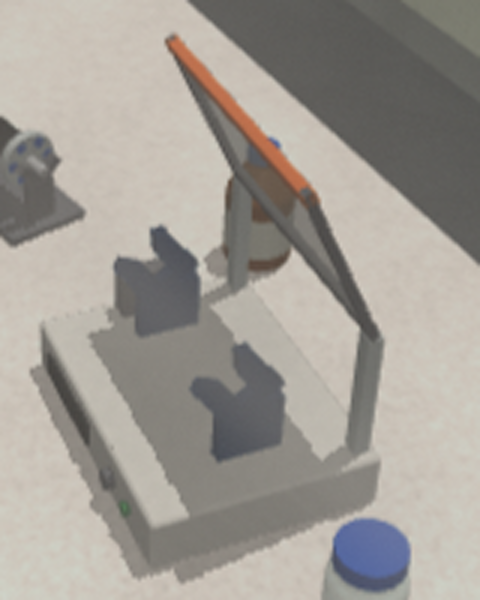

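The crops confirm it: the black hub with two silver discs sits in the grey rest, and the rotator's front faces the robot with the gearbox on the left (+y). Next I measure.

```bash
cat > h.py <<'E'
import numpy as np,cv2,pickle
def ray(s,uv):
    K=s["camera_matrix"];R=np.array(s["R"]);t=np.array(s["t"])
    d=R.T@np.linalg.solve(K,np.array([uv[0],uv[1],1.0])); return -R.T@t,d/np.linalg.norm(d)
def onz(s,uv,z):
    c,d=ray(s,uv); return c+d*(z-c[2])/d[2]
def tri(s1,u1,s2,u2):
    P=[s["camera_matrix"]@np.c_[s["R"],s["t"]] for s in (s1,s2)]
    X=cv2.triangulatePoints(P[0],P[1],np.array(u1,float).reshape(2,1),np.array(u2,float).reshape(2,1)); return (X[:3]/X[3]).ravel()
def proj(s,X):
    p=s["camera_matrix"]@(np.array(s["R"])@np.array(X)+s["t"]); return p[:2]/p[2]
def load(n): return pickle.load(open(n+".pkl","rb"))
E
python3 - <<'E'
from h import *
np.set_printoptions(precision=4,suppress=True)
T=load("top0");S=load("side0")
tp=lambda x,y,f,o:(x/f+o[0]-.5+.5/f,y/f+o[1]-.5+.5/f)
rt=lambda x,y:tp(x,y,8,(210,180)); ot=lambda x,y:tp(x,y,5,(320,150))
rs=lambda x,y:tp(x,y,8,(255,150)); os=lambda x,y:tp(x,y,3,(290,140))
a=onz(T,rt(62,288),.07);b=onz(T,rt(540,195),.07)
print("axle ends",a,b,np.linalg.norm(a-b),(a+b)/2,np.degrees(np.arctan2(*(a-b)[:2])))
print("right tip tri",tri(T,rt(540,195),S,rs(403,372)))
print("discs",[onz(T,rt(*p),.1) for p in [(135,205),(445,145)]])
print("disc L lower, R lower",[onz(T,rt(*p),.07) for p in [(150,335),(460,275)]])
print("hub edge pts",[onz(T,rt(*p),.08) for p in [(148,230),(425,175)]])
for n,p,q in [("lipL",(125,115),(172,40)),("lipR",(582,142),(308,195)),("hingeL",(122,72),(240,168)),("hingeR",(505,92),(378,335))]:
    print(n,tri(T,ot(*p),S,os(*q)))
print("base front",[onz(T,ot(*p),.05) for p in [(80,405),(487,415)]],[onz(S,os(*p),.05) for p in [(42,325),(150,530),(380,460)]])
print("cap",onz(T,ot(697,245),.11),tri(T,ot(697,245),S,os(372,540)))
E
```

```text
axle ends [0.5488 0.3159 0.07  ] [0.5841 0.1255 0.07  ] 0.1936215375328716 [0.5664 0.2207 0.07  ] -10.519177680005248
right tip tri [0.5828 0.1246 0.0783]
discs [array([0.5762, 0.2809, 0.1   ]), array([0.5987, 0.1599, 0.1   ])]
disc L lower, R lower [array([0.5294, 0.2801, 0.07  ]), array([0.552 , 0.1571, 0.07  ])]
hub edge pts [array([0.57  , 0.2801, 0.08  ]), array([0.5908, 0.1704, 0.08  ])]
lipL [ 0.616  -0.0765  0.3161]
lipR [ 0.598  -0.3145  0.3189]
hingeL [ 0.6813 -0.085   0.179 ]
hingeR [ 0.6699 -0.3161  0.1709]
base front [array([ 0.4983, -0.0613,  0.05  ]), array([ 0.4886, -0.3221,  0.05  ])] [array([ 0.4994, -0.0647,  0.05  ]), array([ 0.4813, -0.3191,  0.05  ]), array([ 0.6787, -0.3298,  0.05  ])]
cap [ 0.5858 -0.4446  0.11  ] [ 0.5867 -0.4435  0.1154]
```

```bash
cat >> h.py <<'E'
from scipy.spatial.transform import Rotation as Ro
def plan(st,tgt,zdir=None):
    """tgt TCP world; zdir: wanted world dir of tool z (either sign)"""
    R=Ro.from_quat(st["eef_rot"]).as_matrix()
    np.set_printoptions(precision=4,suppress=True)
    print("TCP",st["ee_pos"],"x",R[:,0],"y",R[:,1],"z",R[:,2],"t",round(st["time"],2),"q",st["qpos"],"w",round(st["width"],4),"F",st["contact_force"])
    if tgt is not None: print("shift mm tool",1000*R.T@(np.array(tgt)-st["ee_pos"]))
    if zdir is not None:
        v=R.T@np.array(zdir)
        for sg in (1,-1):
            print("turn",np.arctan2(-sg*v[1],sg*v[2]))
E
python3 - <<'E'
from h import *
from rig import robot
y=np.radians(10.5)
plan(robot.sense(),[.5664,.2207,.19],[np.cos(y),np.sin(y),0])
E
python3 - <<'E'
from h import *
T=load("top0");S=load("side0")
np.set_printoptions(precision=4,suppress=True)
# orange lip by mask + fitLine
for n,s,(x0,y0,x1,y1) in (("top",T,(330,160,450,190)),("side",S,(335,145,400,215))):
    h=cv2.cvtColor(s["image"],cv2.COLOR_BGR2HSV); m=cv2.inRange(h,(3,120,60),(20,255,255)); 
    k=np.zeros_like(m); k[y0:y1,x0:x1]=m[y0:y1,x0:x1]
    p=cv2.findNonZero(k); print(n,len(p),cv2.minAreaRect(p),cv2.boxPoints(cv2.minAreaRect(p)).tolist())
    l=cv2.fitLine(p,cv2.DIST_HUBER,0,.01,.01).ravel(); print(l)
# top: base front edge (white->shadow) rows by column
g=cv2.cvtColor(T["image"],cv2.COLOR_BGR2GRAY).astype(float)
pts=[]
for u in range(345,408,3):
    col=g[222:244,u]; d=np.diff(cv2.GaussianBlur(col.reshape(-1,1),(1,3),0).ravel()); i=int(np.argmin(d)); 
    pts.append((u,222+i+.5))
print(pts)
l=cv2.fitLine(np.float32(pts),cv2.DIST_HUBER,0,.01,.01).ravel(); print("front line",l)
f=lambda u:(u,l[3]+(u-l[2])*l[1]/l[0])
A,B=onz(T,f(345),.05),onz(T,f(408),.05); print(A,B,np.degrees(np.arctan2(-(A-B)[0],(A-B)[1])))
E
```

```text
TCP [0.1833 0.5707 0.1878] x [-0.0006 -0.0013 -1.    ] y [-0.9521  0.3059  0.0002] z [ 0.3059  0.9521 -0.0014] t 0.15 q [ 1.1449  0.3593  1.5112  0.      1.2725 -0.1151] w 0.0879 F [ 0.2702 -0.3678 -0.2748]
shift mm tool [  -1.9767 -471.8346 -216.0681]
turn 1.076705701180022
turn -2.064886952409771
top 343 ((389.46185302734375, 175.78846740722656), (89.18598175048828, 4.430300712585449), 2.7702157497406006) [[344.81390380859375, 175.8458251953125], [345.02801513671875, 171.42071533203125], [434.10980224609375, 175.73110961914062], [433.89569091796875, 180.15621948242188]]
[  0.9987   0.0513 389.784  175.4787]
side 277 ((368.5034484863281, 177.94139099121094), (65.68898010253906, 4.4844560623168945), 48.36646270751953) [[345.00689697265625, 154.8827667236328], [348.358642578125, 151.90345764160156], [392.0, 201.00001525878906], [388.64825439453125, 203.9793243408203]]
[  0.6622   0.7493 369.0692 178.3702]
[(345, 230.5), (348, 231.5), (351, 231.5), (354, 231.5), (357, 231.5), (360, 231.5), (363, 231.5), (366, 231.5), (369, 231.5), (372, 232.5), (375, 232.5), (378, 232.5), (381, 232.5), (384, 232.5), (387, 232.5), (390, 233.5), (393, 232.5), (396, 233.5), (399, 233.5), (402, 233.5), (405, 233.5)]
front line [  0.9991   0.0429 375.9    232.3   ]
[ 0.4968 -0.0914  0.05  ] [ 0.4855 -0.2931  0.05  ] -3.19732843759227
```

Call:
send_rows(xyz=[[0, -37, -17], [0, -37, -17], [0, -37, -17], [0, -37, -17], [0, -37, -17], [0, -37, -17], [0, -37, -17], [0, -37, -17], [0, -37, -17], [0, -37, -17], [0, -37, -17], [0, -37, -17]], turn=[0, 0, 0, 0, 0, 0, 0, 0, 0, 0, 0, 0], gripper=[-1, -1, -1, -1, -1, -1, -1, -1, -1, -1, -1, -1], newtons=40)

```text
time: 1.15
ee_pos: [0.5448, 0.2395, 0.1883]
eef_rot: [-0.416, 0.572, 0.417, 0.571]
contact_force: [1.2, 1.3, -0.2]
width: 0.0876
```

Call:
send_rows(xyz=[[0, -28, -12], [0, 0, 0], [0, 0, 0], [0, 0, 0], [0, 0, 0], [0, 0, 0], [0, 0, 0], [0, 0, 0], [0, 0, 0], [0, 0, 0], [0, 0, 0]], turn=[0, 0.12, 0.12, 0.12, 0.12, 0.12, 0.12, 0.12, 0.12, 0.12, 0], gripper=[-1, -1, -1, -1, -1, -1, -1, -1, -1, -1, -1])

```text
time: 2.07
ee_pos: [0.5666, 0.2212, 0.1881]
eef_rot: [-0.062, 0.705, 0.062, 0.704]
contact_force: [0.3, -0.8, -1.0]
width: 0.0877
```

```bash
python3 - <<'E'
from h import *
from rig import robot,optics
y=np.radians(10.5)
plan(robot.sense(),[.5664,.2207,.051],[np.cos(y),np.sin(y),0])
s=optics.snapshot("wrist");cv2.imwrite("pics/w1.png",cv2.convertScaleAbs(s["image"],alpha=1.5));pickle.dump(s,open("wrist1.pkl","wb"))
E
```

```text
TCP [0.5666 0.2212 0.1881] x [-0.0007 -0.0003 -1.    ] y [-0.1748  0.9846 -0.0001] z [ 0.9846  0.1748 -0.0007] t 2.07 q [ 0.2587  0.3712  1.4917 -0.0001  1.2794  0.083 ] w 0.0877 F [ 0.2743 -0.7675 -0.9674]
shift mm tool [137.0999  -0.4116  -0.156 ]
turn -0.007526678925933591
turn 3.1340659746638595
```

View pics/w1.png

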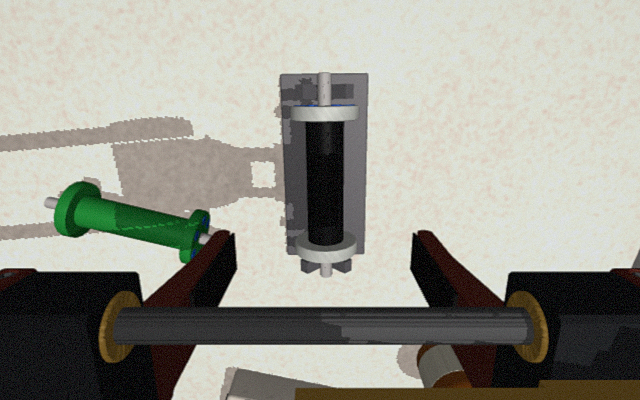

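Wrist view: the rotor stands upright in the image, with its axle ends at about (324,72) and (326,276). The hub lies between the open fingers. I'll check the position from this view.

```bash
python3 - <<'E'
from h import *
np.set_printoptions(precision=4,suppress=True)
W=load("wrist1")
a,b=[onz(W,p,.07) for p in ((324,72.5),(326,276.5))]
print(a,b,np.linalg.norm(a-b),(a+b)/2,np.degrees(np.arctan2(*(b-a)[:2])))
for p in [(306,180),(343.5,180)]: print(onz(W,p,.07))
E
```

```text
[0.5505 0.3145 0.07  ] [0.586  0.1269 0.07  ] 0.19091934820565196 [0.5682 0.2207 0.07  ] 169.27077292907535
[0.5506 0.2201 0.07  ]
[0.5844 0.2261 0.07  ]
```

Call:
send_rows(xyz=[[30, 0, 1], [30, 0, 0], [30, 0, 0], [25, 0, 0], [15, 0, 0], [7, 0, 0], [0, 0, 0], [0, 0, 0], [0, 0, 0], [0, 0, 0], [0, 0, 0], [0, 0, 0]], turn=[0, 0, 0, 0, 0, 0, 0, 0, 0, 0, 0, 0], gripper=[-1, -1, -1, -1, -1, -1, 0, 1, 1, 1, 1, 1], newtons=40)

```text
time: 3.12
ee_pos: [0.5684, 0.2216, 0.0524]
eef_rot: [-0.064, 0.704, 0.064, 0.705]
contact_force: [-0.7, -0.2, -0.6]
width: 0.0513
```

Call:
send_rows(xyz=[[0, 0, 0], [0, 0, 0], [0, 0, 0], [0, 0, 0]], turn=[0, 0, 0, 0], gripper=[1, 1, 1, 1])

```text
time: 3.45
ee_pos: [0.5678, 0.2214, 0.0515]
eef_rot: [-0.064, 0.704, 0.064, 0.704]
contact_force: [-0.1, 0.1, 0.1]
width: 0.0248
```

```bash
python3 - <<'E'
from h import *
from rig import robot,optics
for n in("wrist","side"):
    s=optics.snapshot(n);cv2.imwrite(f"pics/{n}2.png",cv2.convertScaleAbs(s["image"],alpha=1.5 if n!="side" else 1))
plan(robot.sense(),None)
E
```

```text
TCP [0.5677 0.2214 0.0514] x [-0.0001 -0.0001 -1.    ] y [-0.1791  0.9838 -0.0001] z [ 0.9838  0.1791 -0.0002] t 3.55 q [ 0.2585  0.5188  1.628  -0.0001  0.995   0.0786] w 0.0165 F [ 0.2042 -0.1223  0.4059]
```

View pics/wrist2.png

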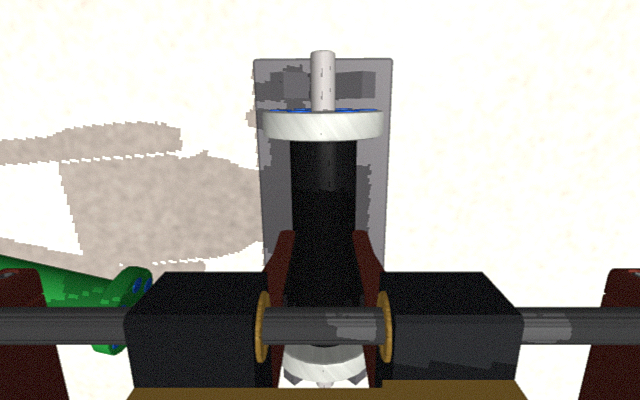

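View pics/side2.png

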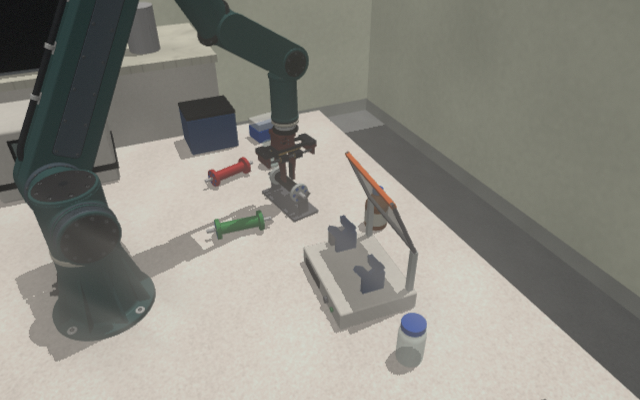

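The wrist view shows the fingers touching the hub sides at about (292,235) and (357,235). The reported width doesn't match the 34 mm hub, so I'll let it settle and read it again.

Call:
send_rows(xyz=[[0, 0, 0], [0, 0, 0], [0, 0, 0]], turn=[0, 0, 0], gripper=[1, 1, 1])

```text
time: 3.8
ee_pos: [0.5686, 0.2217, 0.0529]
eef_rot: [-0.063, 0.704, 0.064, 0.705]
contact_force: [-1.6, -0.1, 9.1]
width: 0.0007
```

```bash
python3 - <<'E'
from h import *
from rig import robot,optics
s=optics.snapshot("wrist");cv2.imwrite(f"pics/wrist3.png",cv2.convertScaleAbs(s["image"],alpha=1.5))
plan(robot.sense(),None)
E
```

```text
TCP [0.5686 0.2217 0.0529] x [ 0.0017  0.0004 -1.    ] y [-0.179   0.9838  0.0001] z [0.9838 0.179  0.0018] t 3.85 q [ 0.2586  0.517   1.6265 -0.      0.9963  0.0786] w 0.0 F [-1.3872  0.2104  9.9948]
```

View pics/wrist3.png

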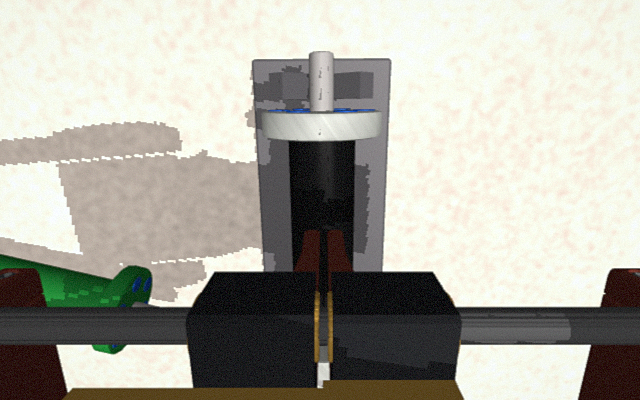

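```bash
python3 - <<'E'
from h import *
from rig import robot,optics
W=load("wrist1")
print("TCP proj",proj(W,[.5666,.2212,.1881]),proj(W,[.5666,.2212,.2071]))
print("tips?",proj(W,np.array([.5666,.2212,.1881])+.044*np.array([.98,.17,0])), )
s=optics.snapshot("side");im=s["image"]
st=robot.sense();print(st["ee_pos"],st["width"],proj(s,st["ee_pos"]),proj(s,[.568,.2207,.07]))
c=im[120:220,240:340];cv2.imwrite("pics/side3.png",cv2.resize(c,None,fx=6,fy=6,interpolation=cv2.INTER_CUBIC))
E
```

```text
TCP proj [323.42373435 227.32628535] [323.42790497 239.74544643]
tips? [397.29950086 227.6535602 ]
[0.56861637 0.22166455 0.05288418] 0.0004143868350000014 [289.06085616 188.31680549] [288.75632927 183.91970484]
```

View pics/side3.png

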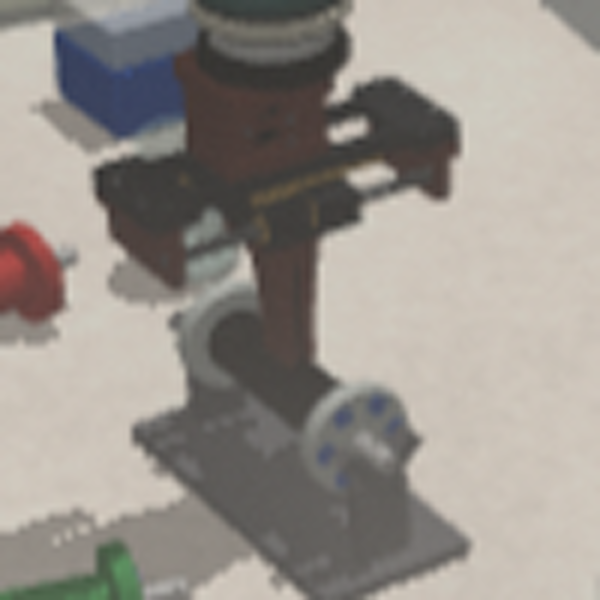

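The side crop shows the fingers shut on top of the hub at about (288,181), not around it, so the reported TCP disagrees with the real fingertips. Two checks agree on how much:
- **Contact:** the tips rest on the hub top (z 0.087) while the reported TCP z is 0.053.
- **Wrist view:** the open-finger spacing of 176 px puts the tips about 33 mm nearer the camera than the TCP.

The real tips are therefore about 34 mm behind the reported TCP. I'll raise, reopen and go 36 mm lower.

Call:
send_rows(xyz=[[-12, 0, 0], [0, 0, 0], [0, 0, 0], [0, 0, 0], [0, 0, 0], [0, 0, 0], [0, 0, 0], [0, 0, 0], [0, 0, 0], [0, 0, 0], [0, 0, 0]], turn=[0, 0, 0, 0, 0, 0, 0, 0, 0, 0, 0], gripper=[0, -1, -1, -1, -1, -1, -1, -1, -1, -1, -1])

```text
time: 4.82
ee_pos: [0.5678, 0.2214, 0.0634]
eef_rot: [-0.064, 0.704, 0.064, 0.704]
contact_force: [-0.4, -0.8, -0.5]
width: 0.0704
```

```bash
python3 - <<'E'
from h import *
from rig import robot,optics
s=optics.snapshot("wrist");cv2.imwrite(f"pics/wrist4.png",cv2.convertScaleAbs(s["image"],alpha=1.5));pickle.dump(s,open("wrist4.pkl","wb"))
y=np.radians(10.6)
plan(robot.sense(),[.5678,.2212,.018],[np.cos(y),np.sin(y),0])
E
```

```text
TCP [0.5678 0.2214 0.0634] x [-0.0001 -0.0001 -1.    ] y [-0.179   0.9838 -0.0001] z [ 0.9838  0.179  -0.0001] t 4.87 q [ 0.2585  0.5038  1.6184 -0.0001  1.0195  0.0786] w 0.0744 F [0.9818 0.1109 0.1493]
shift mm tool [45.4112 -0.1844 -0.0235]
turn -0.004997555900997855
turn 3.1365950976887955
```

View pics/wrist4.png

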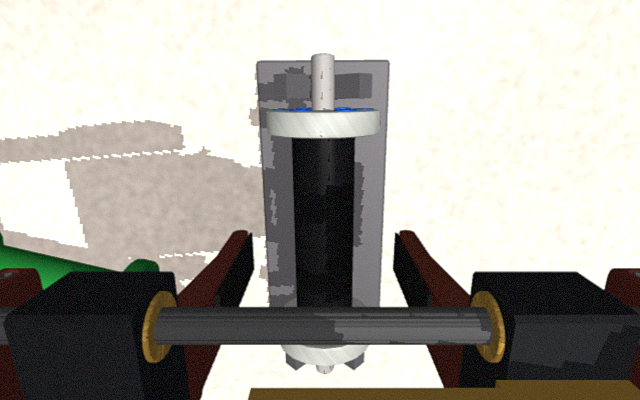

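Call:
send_rows(xyz=[[15, 0, 0], [15, 0, 0], [10, 0, 0], [5, 0, 0], [0, 0, 0], [0, 0, 0], [0, 0, 0], [0, 0, 0], [0, 0, 0], [0, 0, 0], [0, 0, 0], [0, 0, 0]], turn=[0, 0, 0, 0, 0, 0, 0, 0, 0, 0, 0, 0], gripper=[-1, -1, -1, -1, 0, 1, 1, 1, 1, 1, 1, 1], newtons=40)

```text
time: 5.87
ee_pos: [0.5679, 0.2214, 0.0187]
eef_rot: [-0.064, 0.704, 0.064, 0.704]
contact_force: [-0.1, 0.3, -0.3]
width: 0.0381
```

```bash
python3 - <<'E'
from h import *
from rig import robot,optics
plan(robot.sense(),None)
s=optics.snapshot("side");im=s["image"]
c=im[120:220,240:340];cv2.imwrite("pics/side5.png",cv2.resize(c,None,fx=6,fy=6,interpolation=cv2.INTER_CUBIC))
E
```

```text
TCP [0.5679 0.2214 0.0187] x [ 0.0003 -0.     -1.    ] y [-0.179   0.9838 -0.0001] z [0.9838 0.179  0.0003] t 5.87 q [ 0.2585  0.5616  1.6512 -0.0001  0.9284  0.0786] w 0.0381 F [-0.1441  0.2736 -0.2678]
```

View pics/side5.png

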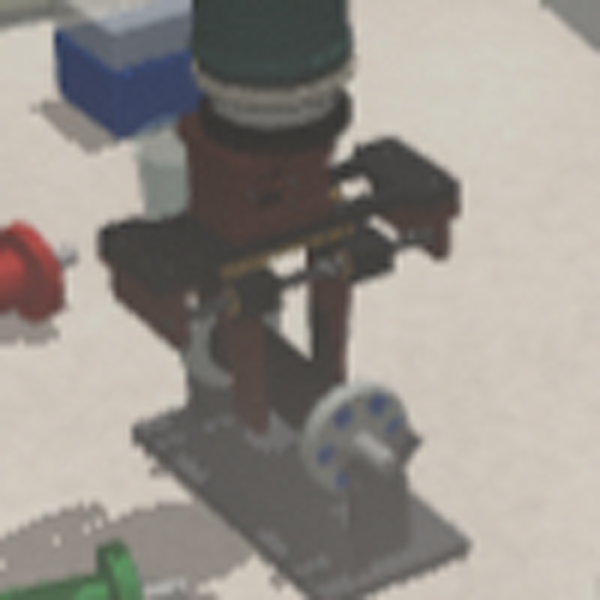

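The fingers now straddle the hub, with the near finger at crop (250,380), and are still closing.

Call:
send_rows(xyz=[[0, 0, 0], [0, 0, 0], [0, 0, 0], [0, 0, 0]], turn=[0, 0, 0, 0], gripper=[1, 1, 1, 1], newtons=45)

```text
time: 6.25
ee_pos: [0.568, 0.2214, 0.0186]
eef_rot: [-0.064, 0.704, 0.064, 0.704]
contact_force: [-0.2, -0.4, 1.2]
width: 0.0337
```

Grip is confirmed: 33.7 mm width on the 34 mm hub. Lifting straight up.

Call:
send_rows(xyz=[[-10, 0, 0], [-20, 0, 0], [-35, 0, 0], [-35, 0, 0], [-35, 0, 0], [-35, 0, 0], [-35, 0, 0], [-35, 0, 0], [-30, 0, 0], [-20, 0, 0], [0, 0, 0]], turn=[0, 0, 0, 0, 0, 0, 0, 0, 0, 0, 0], gripper=[1, 1, 1, 1, 1, 1, 1, 1, 1, 1, 1])

```text
time: 7.17
ee_pos: [0.5695, 0.2219, 0.3136]
eef_rot: [-0.063, 0.702, 0.064, 0.707]
contact_force: [0.9, 0.8, -4.6]
width: 0.033
```

```bash
python3 - <<'E'
from h import *
from rig import robot,optics
y=np.radians(-3.2)
plan(robot.sense(),[.86,.02,.31],[np.cos(y),np.sin(y),0])
s=optics.snapshot("wrist");cv2.imwrite(f"pics/wrist6.png",cv2.convertScaleAbs(s["image"],alpha=1.5))
E
```

```text
TCP [0.5695 0.2219 0.3136] x [ 0.0071  0.0019 -1.    ] y [-0.179   0.9838  0.0006] z [0.9838 0.179  0.0073] t 7.17 q [ 0.2586  0.2883  1.3082 -0.      1.5378  0.0786] w 0.033 F [ 0.941   0.8337 -4.5583]
shift mm tool [   5.2429 -250.6899  249.5835]
turn 0.23586308307555798
turn -2.9057295705142354
```

View pics/wrist6.png

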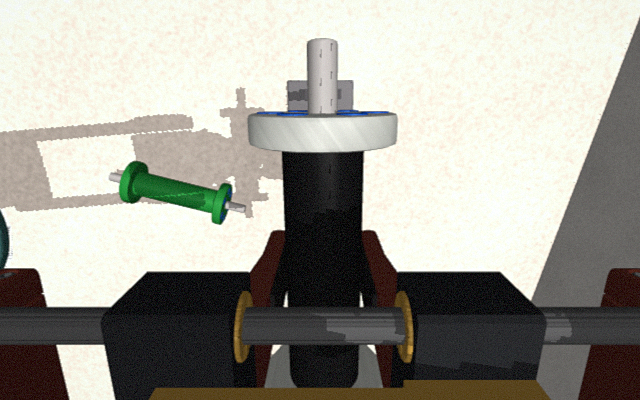

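The rotor is held: the force shows 4.6 N of weight. Next I turn to the rotator's yaw and move out to a clear area to find how the tool can be tilted.

Call:
send_rows(xyz=[[0, 0, 0], [0, 0, 0], [0, -10, 16], [0, -20, 33], [0, -20, 33], [0, -20, 33], [0, -20, 33], [0, -20, 33], [0, -20, 33], [0, -20, 33], [0, -20, 33], [0, -15, 16]], turn=[0.118, 0.118, 0, 0, 0, 0, 0, 0, 0, 0, 0, 0], gripper=[1, 1, 1, 1, 1, 1, 1, 1, 1, 1, 1, 1])

```text
time: 8.22
ee_pos: [0.8549, 0.0166, 0.3025]
eef_rot: [0.02, 0.709, -0.02, 0.705]
contact_force: [0.2, 0.0, -6.7]
width: 0.0333
```

```bash
python3 - <<'E'
from h import *
from rig import robot,optics
y=np.radians(-3.2)
plan(robot.sense(),[.9,.02,.31],[np.cos(y),np.sin(y),0])
E
```

```text
TCP [0.8549 0.0166 0.3025] x [-0.005  -0.0008 -1.    ] y [ 0.0563  0.9984 -0.0011] z [ 0.9984 -0.0563 -0.005 ] t 8.22 q [-0.0607  0.7278  0.6003 -0.0012  1.8185 -0.0046] w 0.0333 F [ 0.1997  0.0121 -6.6535]
shift mm tool [-7.7133  5.9353 44.7929]
turn -0.0005159769798990387
turn 3.1410766766098943
```

Call:
send_rows(xyz=[[0, 0, 30], [0, 0, 30], [0, 0, 30], [0, 0, 30]], turn=[0, 0, 0, 0], gripper=[1, 1, 1, 1])

```text
time: 8.55
ee_pos: [0.9428, 0.0119, 0.2821]
eef_rot: [0.02, 0.703, -0.019, 0.711]
contact_force: [2.0, -0.1, -8.3]
width: 0.0331
```

```bash
python3 - <<'E'
from h import *
from rig import robot
plan(robot.sense(),None)
E
```

```text
TCP [0.9428 0.0119 0.2821] x [ 0.0119  0.0013 -0.9999] y [0.0551 0.9985 0.002 ] z [ 0.9984 -0.0551  0.0118] t 8.55 q [-0.0614  0.9388  0.2218  0.0022  1.9693 -0.0053] w 0.0331 F [ 1.9789 -0.1409 -8.3361]
```

Call:
send_rows(xyz=[[0, 0, 30], [0, 0, 30], [0, 0, 30]], turn=[0, 0, 0], gripper=[1, 1, 1])

```text
time: 8.8
ee_pos: [0.9801, 0.0066, 0.2667]
eef_rot: [0.021, 0.677, -0.018, 0.735]
contact_force: [-0.3, -0.2, -4.7]
width: 0.0332
```

```bash
python3 - <<'E'
from h import *
from rig import robot
plan(robot.sense(),None)
E
```

```text
TCP [0.9801 0.0066 0.2667] x [ 0.0826  0.0011 -0.9966] y [0.0546 0.9985 0.0056] z [ 0.9951 -0.0549  0.0824] t 8.8 q [-0.0665  0.9579  0.219   0.0069  1.8822 -0.0092] w 0.0332 F [-0.3392 -0.1765 -4.7351]
```

Pushing past the reach limit tilts the tool outward, which is the direction needed. I'll continue and watch the drift.

Call:
send_rows(xyz=[[0, 0, 30], [0, 0, 30], [0, 0, 30], [0, 0, 30], [0, 0, 30], [0, 0, 30]], turn=[0, 0, 0, 0, 0, 0], gripper=[1, 1, 1, 1, 1, 1])

```text
time: 9.3
ee_pos: [1.045, -0.0036, 0.2428]
eef_rot: [0.022, 0.629, -0.017, 0.777]
contact_force: [0.3, 0.2, -5.4]
width: 0.0333
```

```bash
python3 - <<'E'
from h import *
from rig import robot
plan(robot.sense(),None)
E
```

```text
TCP [ 1.045  -0.0036  0.2428] x [ 0.2071  0.0012 -0.9783] y [0.0535 0.9985 0.0126] z [ 0.9769 -0.055   0.2067] t 9.3 q [-0.0762  0.9908  0.2194  0.0172  1.7234 -0.017 ] w 0.0333 F [ 0.3136  0.1706 -5.3538]
```

Call:
send_rows(xyz=[[0, 5, 30], [0, 5, 30], [0, 5, 30], [0, 5, 30]], turn=[0, 0, 0, 0], gripper=[1, 1, 1, 1])

```text
time: 9.63
ee_pos: [1.0852, 0.0097, 0.2426]
eef_rot: [0.023, 0.594, -0.016, 0.804]
contact_force: [0.4, 0.1, -4.7]
width: 0.0332
```

```bash
python3 - <<'E'
from h import *
from rig import robot
plan(robot.sense(),None)
E
```

```text
TCP [1.0852 0.0097 0.2426] x [ 0.2944  0.0015 -0.9557] y [0.0528 0.9984 0.0179] z [ 0.9542 -0.0557  0.2938] t 9.63 q [-0.0622  1.0013  0.2184  0.0199  1.6236 -0.0027] w 0.0332 F [ 0.4139  0.118  -4.7353]
```

The tilt works and follows the azimuth of the tool, now about 0.5°. I need a net heading of -3.2°, so I'll slide to azimuth -8° and finish the tilt there.

Call:
send_rows(xyz=[[0, -10, -25], [0, -32, 0], [0, -32, 0], [0, -32, 0], [0, -32, 0], [0, -26, 0], [0, 0, 30], [0, 0, 30], [0, 0, 30]], turn=[0, 0, 0, 0, 0, 0, 0, 0, 0], gripper=[1, 1, 1, 1, 1, 1, 1, 1, 1])

```text
time: 10.38
ee_pos: [1.0953, -0.1517, 0.241]
eef_rot: [0.022, 0.574, -0.018, 0.818]
contact_force: [-0.7, -0.3, -4.9]
width: 0.0331
```

```bash
python3 - <<'E'
from h import *
from rig import robot
plan(robot.sense(),None)
E
```

```text
TCP [ 1.0953 -0.1517  0.241 ] x [ 0.3395 -0.0046 -0.9406] y [0.0555 0.9983 0.0152] z [ 0.9389 -0.0574  0.3392] t 10.38 q [-0.2271  1.0096  0.2183  0.072   1.5745 -0.1562] w 0.0331 F [-0.7043 -0.3422 -4.9463]
```

Call:
send_rows(xyz=[[0, 0, 30], [0, 0, 30], [0, 0, 30], [0, 0, 30], [0, 0, 30], [0, 0, 30], [0, 0, 30]], turn=[0, 0, 0, 0, 0, 0, 0], gripper=[1, 1, 1, 1, 1, 1, 1])

```text
time: 10.97
ee_pos: [1.1538, -0.1423, 0.2825]
eef_rot: [0.016, 0.506, -0.025, 0.862]
contact_force: [0.6, -0.5, -5.5]
width: 0.0331
```

```bash
python3 - <<'E'
from h import *
from rig import robot,optics
st=robot.sense();plan(st,None)
for n in("wrist","side","top"):
    s=optics.snapshot(n);cv2.imwrite(f"pics/{n}7.png",cv2.convertScaleAbs(s["image"],alpha=1.5 if n!="side" else 1));pickle.dump(s,open(n+"7.pkl","wb"))
E
```

```text
TCP [ 1.1538 -0.1423  0.2825] x [ 0.4857 -0.0265 -0.8737] y [0.0595 0.9982 0.0028] z [ 0.8721 -0.0533  0.4864] t 10.97 q [-0.2089  0.9966  0.2156  0.0757  1.4269 -0.1403] w 0.0331 F [ 0.6184 -0.5325 -5.5129]
```

View pics/side7.png

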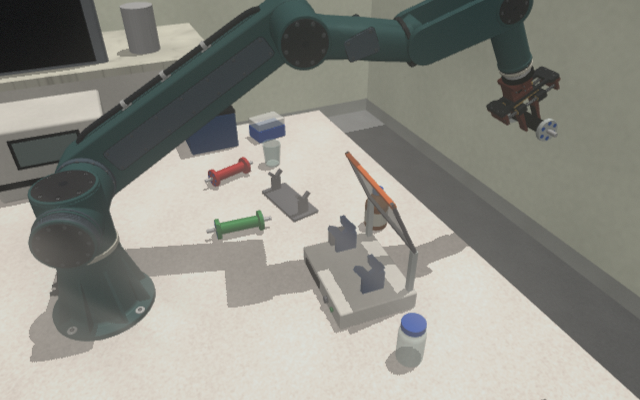

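View pics/wrist7.png

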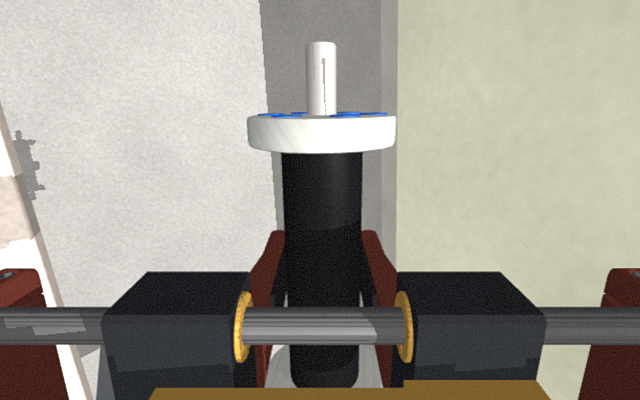

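The tool is now tilted 29.1° with heading -3.1°, and the axle axis has yaw -3.4° and roll 0.2°. The side view shows the rotor clear in the air at (547,130). Before lowering, I'll check the rotator's pose against the images.

```bash
cat >> h.py <<'E'
O=np.array([.586,-.1973,0]);YAW=np.radians(-3.2)
def r2w(p,O=None,yaw=None):
    O=globals()["O"] if O is None else O; yaw=YAW if yaw is None else yaw
    return O+Ro.from_euler("z",yaw).apply(p)
def w2r(p): return Ro.from_euler("z",-YAW).apply(np.array(p)-O)
E
python3 - <<'E'
from h import *
s=load("side0");t=load("top0")
pts=[]
for y in(75,87,-75,-87): pts+= [(0,y,115),(-21.8-14.7,y,146-10.3),(-21.8+14.7,y,146+10.3)]
pts+=[(-95,130,50),(-95,-130,50),(105,130,50),(105,-130,50),(87,120,168),(87,-120,168)]
for n,S,(x0,y0,x1,y1),f in(("side",s,(300,190,420,330),4.2),("top",t,(330,160,430,240),8)):
    im=cv2.resize(cv2.convertScaleAbs(S["image"][y0:y1,x0:x1],alpha=1.0 if n=="side" else 1.6),None,fx=f,fy=f,interpolation=cv2.INTER_CUBIC)
    for p in pts:
        q=proj(S,r2w(np.array(p)/1000)); q=((q+.5-[x0,y0])*f).astype(int); cv2.circle(im,tuple(map(int,q)),3,(0,0,255),-1)
    cv2.imwrite(f"pics/ov_{n}.png",im)
E
```

```text
(no output)
```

View pics/ov_side.png

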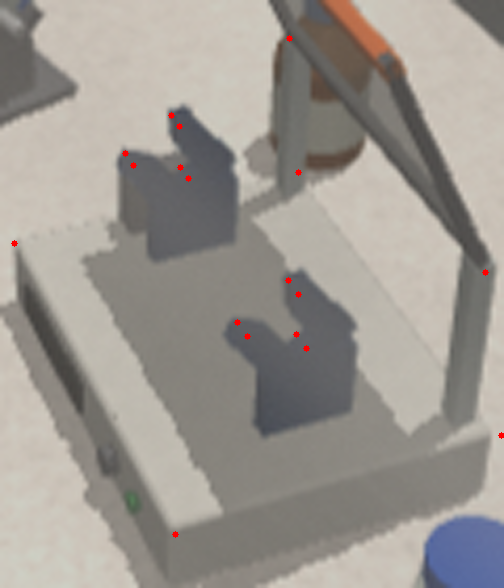

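View pics/ov_top.png

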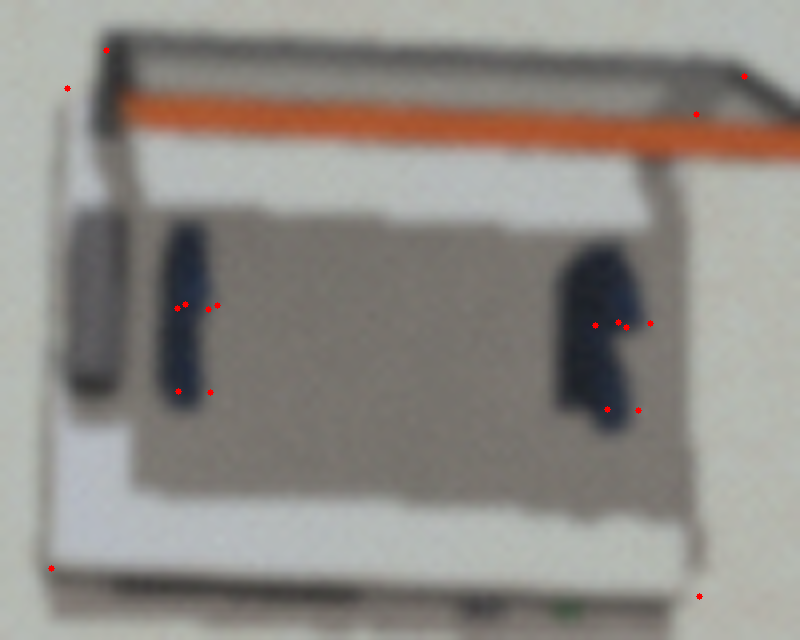

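The overlay matches the brackets and hinge to about 1 px in the side view. In the top view it shows roughly a 2 mm shift towards +y, so I use origin (0.586, -0.1955). Now I plan the path over the guard to the front.

```bash
sed -i 's/O=np.array(\[.586,-.1973,0\])/O=np.array([.586,-.1955,0])/' h.py; cat >> h.py <<'E'
OFF=.0514
def grasp(st):
    R=Ro.from_quat(st["eef_rot"]).as_matrix(); return st["ee_pos"]-OFF*R[:,0]
def go(st,gw,frm=None):
    R=Ro.from_quat(st["eef_rot"]).as_matrix(); f=grasp(st) if frm is None else frm
    return 1000*R.T@(np.array(gw)-f)
def slot(s): return r2w(np.array([-.574*s,0,115+.819*s])/1000)
E
python3 - <<'E'
from h import *
from rig import robot
st=robot.sense();plan(st,None)
print("grasp",grasp(st),w2r(grasp(st)))
A=np.array([1.06,-.16,.42]);B=r2w([-.069,0,.42]);C=slot(120);D=slot(60);E=slot(0)
print(go(st,A),go(st,B,A),go(st,C,B),go(st,D,C),go(st,E,D))
E
```

```text
TCP [ 1.1534 -0.1424  0.2827] x [ 0.485  -0.0263 -0.8741] y [0.0593 0.9982 0.0029] z [ 0.8725 -0.0533  0.4857] t 11.12 q [-0.209   0.9965  0.2148  0.0758  1.4286 -0.1404] w 0.0329 F [ 0.6103  0.238  -5.9992]
grasp [ 1.1285 -0.141   0.3277] [0.5386 0.0847 0.3277]
[-113.4297  -22.7192  -13.8958] [-262.4865  -63.7975 -471.9793] [ 180.7527   -0.5957 -100.3059] [59.6823 -0.021   6.2349] [59.6823 -0.021   6.2349]
```

Call:
send_rows(xyz=[[-28, -6, -10], [-28, -6, -10], [-28, -6, -4], [-28, -6, 10], [-17, -4, -31], [-17, -4, -31], [-17, -4, -31], [-17, -4, -31], [-17, -4, -31], [-17, -4, -31]], turn=[0, 0, 0, 0, 0, 0, 0, 0, 0, 0], gripper=[1, 1, 1, 1, 1, 1, 1, 1, 1, 1])

```text
time: 11.95
ee_pos: [0.8697, -0.1745, 0.3716]
eef_rot: [0.016, 0.508, -0.025, 0.861]
contact_force: [0.5, 0.1, -5.5]
width: 0.033
```

```bash
python3 - <<'E'
from h import *
from rig import robot
st=robot.sense();plan(st,None)
print("grasp",grasp(st),w2r(grasp(st)))
B=r2w([-.069,0,.42]);print(go(st,B))
E
```

```text
TCP [ 0.8697 -0.1745  0.3716] x [ 0.4834 -0.0266 -0.875 ] y [0.0599 0.9982 0.0027] z [ 0.8733 -0.0537  0.4841] t 11.95 q [-0.3399  0.415   1.1061  0.1505  1.1367 -0.3089] w 0.033 F [ 0.4951  0.0575 -5.489 ]
grasp [ 0.8448 -0.1731  0.4166] [0.2572 0.0368 0.4166]
[-160.9354  -38.1463 -283.5741]
```

Call:
send_rows(xyz=[[-18, -4, -31], [-18, -4, -31], [-18, -4, -31], [-18, -4, -31], [-18, -4, -31], [-18, -4, -31], [-18, -5, -32], [-18, -5, -33], [-17, -4, -33], [0, 0, 0]], turn=[0, 0, 0, 0, 0, 0, 0, 0, 0, 0], gripper=[1, 1, 1, 1, 1, 1, 1, 1, 1, 1])

```text
time: 12.78
ee_pos: [0.5373, -0.1918, 0.3737]
eef_rot: [0.016, 0.509, -0.026, 0.86]
contact_force: [-1.0, 1.0, -6.5]
width: 0.0334
```

```bash
python3 - <<'E'
from h import *
from rig import robot
st=robot.sense();plan(st,None)
print("grasp",grasp(st),w2r(grasp(st)))
print(go(st,slot(120)))
E
```

```text
TCP [ 0.5373 -0.1918  0.3737] x [ 0.4801 -0.0274 -0.8768] y [0.0607 0.9982 0.0021] z [ 0.8751 -0.0543  0.4808] t 12.78 q [-0.6715 -0.081   1.7107  0.3145  1.111  -0.6931] w 0.0334 F [-0.9736  1.0161 -6.5372]
grasp [ 0.5127 -0.1904  0.4188] [-0.0735  0.001   0.4188]
[182.4163  -1.3681 -94.7639]
```

Call:
send_rows(xyz=[[26, 0, -13], [26, 0, -14], [26, 0, -14], [26, 0, -14], [26, 0, -14], [26, 0, -13], [26, -1, -13], [0, 0, 0]], turn=[0, 0, 0, 0, 0, 0, 0, 0], gripper=[1, 1, 1, 1, 1, 1, 1, 1])

```text
time: 13.45
ee_pos: [0.5457, -0.1913, 0.1643]
eef_rot: [0.018, 0.511, -0.024, 0.859]
contact_force: [-0.5, 1.1, -5.7]
width: 0.0331
```

```bash
python3 - <<'E'
from h import *
from rig import robot,optics
st=robot.sense();plan(st,None)
print("grasp",grasp(st),w2r(grasp(st)))
print(go(st,slot(60)))
for n,(x0,y0,x1,y1),f in(("side",(270,120,430,300),3.3),("top",(320,150,440,250),6)):
    s=optics.snapshot(n);pickle.dump(s,open(n+"8.pkl","wb"))
    g=grasp(robot.sense());R=Ro.from_quat(st["eef_rot"]).as_matrix()
    im=cv2.resize(cv2.convertScaleAbs(s["image"][y0:y1,x0:x1],alpha=1.0 if n=="side" else 1.6),None,fx=f,fy=f,interpolation=cv2.INTER_CUBIC)
    for k in(-.095,0,.095):
        q=((proj(s,g+k*R[:,1])+.5-[x0,y0])*f).astype(int);cv2.circle(im,tuple(map(int,q)),3,(0,0,255),-1)
    cv2.imwrite(f"pics/{n}8.png",im)
E
```

```text
TCP [ 0.5457 -0.1913  0.1643] x [ 0.4772 -0.0219 -0.8785] y [0.0591 0.9982 0.0072] z [ 0.8768 -0.0554  0.4777] t 13.45 q [-0.6597  0.1569  2.0252  0.5071  0.6023 -0.9685] w 0.0331 F [-0.4641  1.0929 -5.726 ]
grasp [ 0.5212 -0.1902  0.2095] [-0.065   0.0017  0.2095]
[54.418  -1.9092  5.2505]
```

View pics/side8.png

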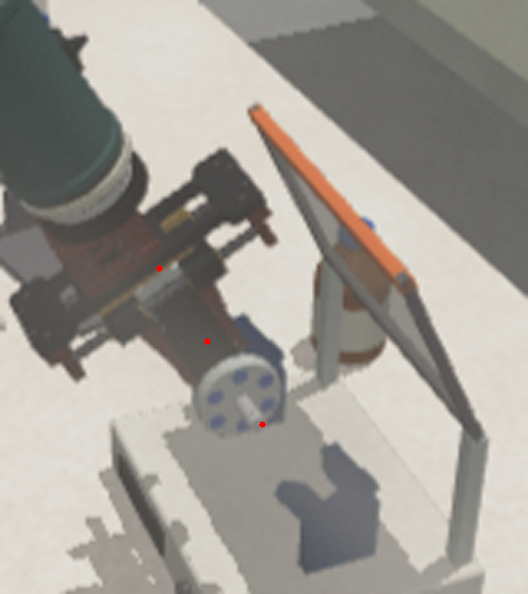

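View pics/top8.png

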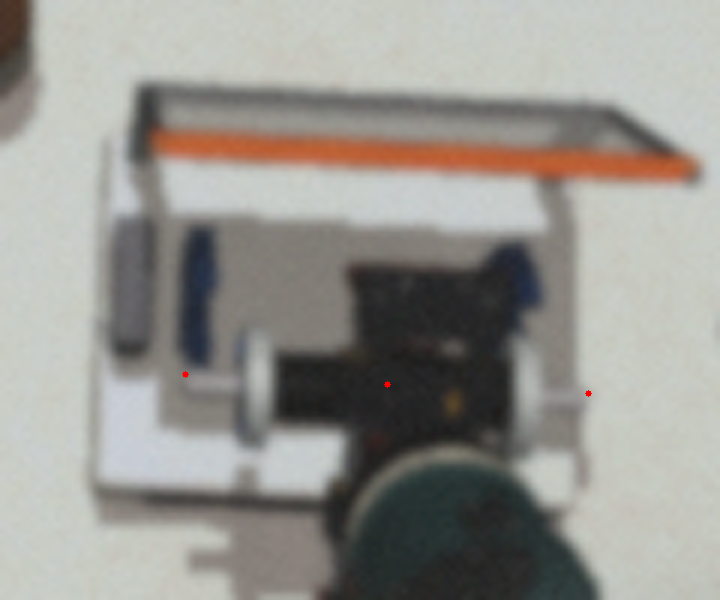

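```bash
python3 - <<'E'
from h import *
np.set_printoptions(precision=4,suppress=True)
T=load("top8");S=load("side8")
ut=lambda x,y:(x/6+320-.5+.08,y/6+150-.5+.08); us=lambda x,y:(x/3.3+270-.35,y/3.3+120-.35)
r=tri(T,ut(582,397),S,us(259,418)); print("R end",r,w2r(r))
for z in(.205,.21): 
    l=onz(T,ut(190,385),z); rr=onz(T,ut(585,397),z); print(z,w2r(l),w2r(rr),np.linalg.norm(l-rr),np.degrees(np.arctan2(*(w2r(l)-w2r(rr))[:2])))
# brackets centreline along y from top (mask blue)
h=cv2.cvtColor(load("top0")["image"],cv2.COLOR_BGR2HSV)
im=cv2.resize(cv2.convertScaleAbs(load("wrist7")["image"],alpha=1),None,fx=1,fy=1)
E
python3 - <<'E'
from h import *
from rig import optics
s=optics.snapshot("wrist");cv2.imwrite("pics/wrist8.png",cv2.convertScaleAbs(s["image"],alpha=1.5));pickle.dump(s,open("wrist8.pkl","wb"))
E
```

```text
R end [ 0.5162 -0.2834  0.2146] [-0.0648 -0.0917  0.2146]
0.205 [-0.0651  0.0917  0.205 ] [-0.0628 -0.0955  0.205 ] 0.18721806856996778 -0.7016551018881484
0.21 [-0.0659  0.0921  0.21  ] [-0.0636 -0.0943  0.21  ] 0.18639006045413056 -0.7016551018881378
```

View pics/wrist8.png

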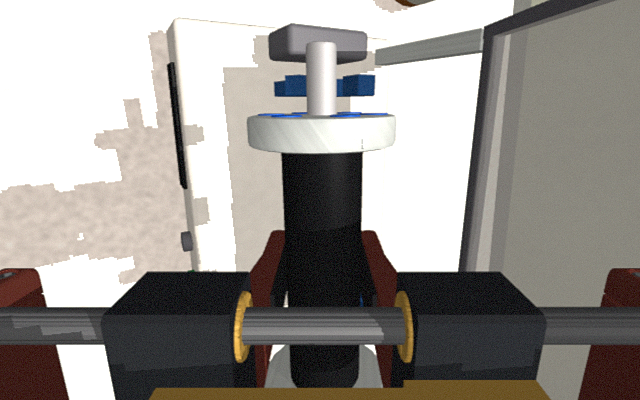

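The rotor is centred on the slots: rotator-frame ends read y = +0.092 and -0.095, and x ≈ -0.064 against -0.065 planned. Descending along the slot line to s = 30 mm, inside the flared mouth.

Call:
send_rows(xyz=[[16, 0, 2], [16, 0, 2], [16, 0, 1], [14, 0, 1], [12, 0, 1], [10, 0, 1], [0, 0, 0]], turn=[0, 0, 0, 0, 0, 0, 0], gripper=[1, 1, 1, 1, 1, 1, 1])

```text
time: 14.18
ee_pos: [0.5984, -0.1967, 0.1008]
eef_rot: [0.016, 0.507, -0.025, 0.862]
contact_force: [0.6, -0.2, -5.4]
width: 0.0333
```

```bash
cat > look.py <<'E'
from h import *
from rig import robot,optics
import sys
k=sys.argv[1]
st=robot.sense();plan(st,None)
print("grasp",grasp(st),w2r(grasp(st)))
for q in(30,20,10,0): print(q,go(st,slot(q)))
for n,(x0,y0,x1,y1),f in(("side",(290,180,410,300),5),):
    s=optics.snapshot(n);pickle.dump(s,open(n+k+".pkl","wb"))
    im=cv2.resize(s["image"][y0:y1,x0:x1],None,fx=f,fy=f,interpolation=cv2.INTER_CUBIC)
    cv2.imwrite(f"pics/{n}{k}.png",im)
E
python3 look.py 9
```

```text
TCP [ 0.5984 -0.1967  0.1008] x [ 0.4856 -0.0269 -0.8738] y [0.0593 0.9982 0.0022] z [ 0.8722 -0.0529  0.4863] t 14.18 q [-0.5955  0.3283  2.0067  0.631   0.4378 -1.0627] w 0.0333 F [ 0.5849 -0.2324 -5.4211]
grasp [ 0.5735 -0.1953  0.1458] [-0.0125 -0.0005  0.1458]
30 [ 3.1237  0.4932 -7.1136]
20 [13.0714  0.4949 -6.0808]
10 [23.0191  0.4965 -5.048 ]
0 [32.9668  0.4982 -4.0153]
```

View pics/side9.png

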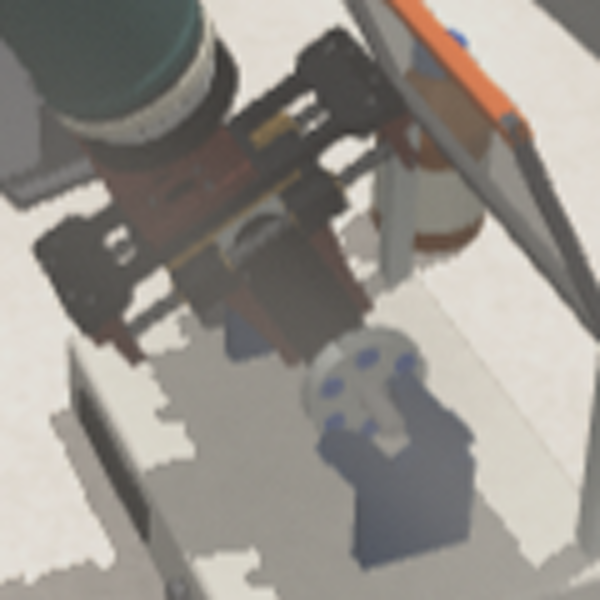

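The side view shows the axle end at (392,425) inside the mouth of the near bracket. It is about 7 mm to the rear of the slot line, so I'll correct that before going deeper.

Call:
send_rows(xyz=[[0, 0, -4], [3, 0, -3], [5, 0, 0], [0, 0, 0]], turn=[0, 0, 0, 0], gripper=[1, 1, 1, 1])

```text
time: 14.57
ee_pos: [0.5945, -0.196, 0.0894]
eef_rot: [0.017, 0.507, -0.025, 0.861]
contact_force: [0.1, -1.0, -3.7]
width: 0.0336
```

```bash
python3 look.py 10
```

```text
TCP [ 0.5945 -0.196   0.0894] x [ 0.484  -0.0263 -0.8747] y [0.0604 0.9982 0.0034] z [ 0.873  -0.0544  0.4847] t 14.57 q [-0.5989  0.3451  2.0235  0.6746  0.4137 -1.1123] w 0.0336 F [ 0.0834 -0.9539 -3.7489]
grasp [ 0.5696 -0.1946  0.1343] [-0.0164 -0.0001  0.1343]
30 [-4.9709  0.0717  1.8518]
20 [4.975  0.0704 2.9026]
10 [14.9208  0.0691  3.9534]
0 [24.8666  0.0678  5.0042]
```

View pics/side10.png

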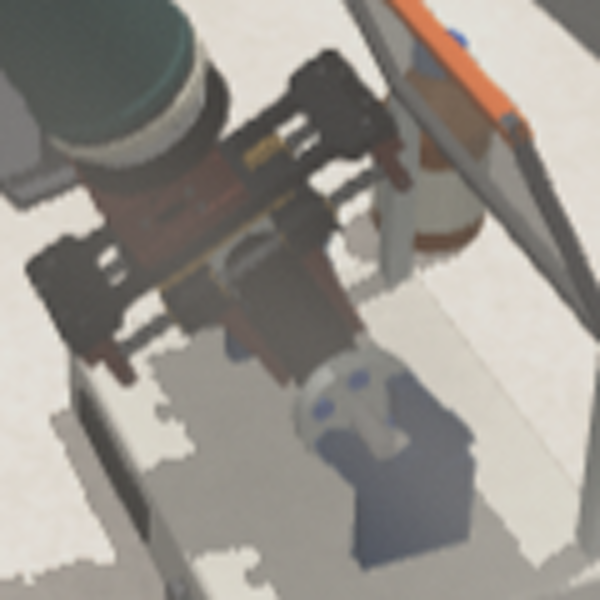

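Call:
send_rows(xyz=[[3, 0, 1], [3, 0, 1], [3, 0, 1], [0, 0, 0]], turn=[0, 0, 0, 0], gripper=[1, 1, 1, 1])

```text
time: 14.95
ee_pos: [0.6018, -0.1964, 0.0826]
eef_rot: [0.016, 0.508, -0.025, 0.861]
contact_force: [1.2, -0.5, -4.5]
width: 0.0332
```

```bash
python3 look.py 11
```

```text
TCP [ 0.6018 -0.1964  0.0826] x [ 0.4836 -0.0261 -0.8749] y [0.0596 0.9982 0.0031] z [ 0.8733 -0.0536  0.4843] t 14.95 q [-0.59    0.365   2.0146  0.6851  0.4016 -1.1178] w 0.0332 F [ 1.1697 -0.4672 -4.4749]
grasp [ 0.577  -0.195   0.1276] [-0.009  -0.      0.1276]
30 [-14.4489   0.0269  -1.3507]
20 [-4.5036  0.0229 -0.2953]
10 [5.4417 0.0188 0.7602]
0 [15.3871  0.0148  1.8156]
```

Call:
send_rows(xyz=[[3, 0, 0.5], [3, 0, 0.5], [3, 0, 0.5], [2, 0, 0], [0, 0, 0]], turn=[0, 0, 0, 0, 0], gripper=[1, 1, 1, 1, 1])

```text
time: 15.42
ee_pos: [0.6081, -0.1966, 0.0736]
eef_rot: [0.017, 0.508, -0.025, 0.861]
contact_force: [0.1, 0.3, -4.7]
width: 0.033
```

```bash
python3 look.py 12
```

```text
TCP [ 0.6081 -0.1966  0.0736] x [ 0.4834 -0.0259 -0.875 ] y [0.0597 0.9982 0.0034] z [ 0.8734 -0.0539  0.4841] t 15.42 q [-0.5825  0.3879  2.0095  0.7082  0.3851 -1.1366] w 0.033 F [ 0.073   0.3326 -4.6956]
grasp [ 0.5833 -0.1952  0.1186] [-0.0027  0.0001  0.1186]
30 [-25.3638  -0.0992  -2.5508]
20 [-15.4187  -0.1051  -1.493 ]
10 [-5.4736 -0.1109 -0.4353]
0 [ 4.4715 -0.1168  0.6225]
```

View pics/side12.png

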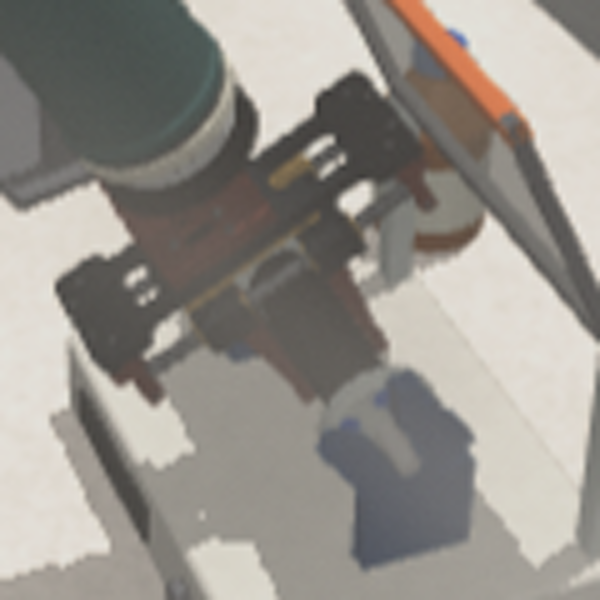

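Free in the slot, with s ≈ 4.5 mm left. I'll go on in small steps until the force shows the bottom.

Call:
send_rows(xyz=[[2, 0, 0.2], [2, 0, 0.2], [0, 0, 0], [0, 0, 0]], turn=[0, 0, 0, 0], gripper=[1, 1, 1, 1])

```text
time: 15.8
ee_pos: [0.6104, -0.1967, 0.0708]
eef_rot: [0.017, 0.507, -0.025, 0.861]
contact_force: [0.4, -0.2, -5.1]
width: 0.033
```

Call:
send_rows(xyz=[[1, 0, 0], [1, 0, 0], [0, 0, 0], [0, 0, 0]], turn=[0, 0, 0, 0], gripper=[1, 1, 1, 1])

```text
time: 16.13
ee_pos: [0.6109, -0.1968, 0.07]
eef_rot: [0.016, 0.507, -0.025, 0.861]
contact_force: [-8.5, 0.6, 7.6]
width: 0.0329
```

The force jumped by about (-8.5, +12.6) N, pointing up the slot axis, at grasp z ≈ 0.115: the rotor is bottomed. I'll ease off slightly, then open.

Call:
send_rows(xyz=[[-0.5, 0, 0], [0, 0, 0], [0, 0, 0], [0, 0, 0], [0, 0, 0], [0, 0, 0], [0, 0, 0], [0, 0, 0]], turn=[0, 0, 0, 0, 0, 0, 0, 0], gripper=[1, 0.15, 0.05, -0.05, -0.15, -0.25, -0.3, -0.36])

```text
time: 16.8
ee_pos: [0.6113, -0.1969, 0.0696]
eef_rot: [0.016, 0.507, -0.025, 0.861]
contact_force: [-0.2, 0.2, -0.1]
width: 0.0588
```

```bash
python3 look.py 13; python3 - <<'E'
from h import *
from rig import optics
s=optics.snapshot("wrist");cv2.imwrite("pics/wrist13.png",cv2.convertScaleAbs(s["image"],alpha=1.3))
E
```

```text
TCP [ 0.6113 -0.1969  0.0696] x [ 0.484  -0.0263 -0.8747] y [0.0596 0.9982 0.003 ] z [ 0.8731 -0.0536  0.4847] t 16.8 q [-0.5793  0.3984  2.0071  0.7209  0.3769 -1.1478] w 0.0588 F [-0.2474  0.1752 -0.1166]
grasp [ 0.5864 -0.1955  0.1146] [ 0.0004 -0.      0.1146]
30 [-30.3969   0.0171  -3.2735]
20 [-20.4511   0.0145  -2.2223]
10 [-10.5054   0.0119  -1.171 ]
0 [-0.5596  0.0093 -0.1198]
```

View pics/side13.png

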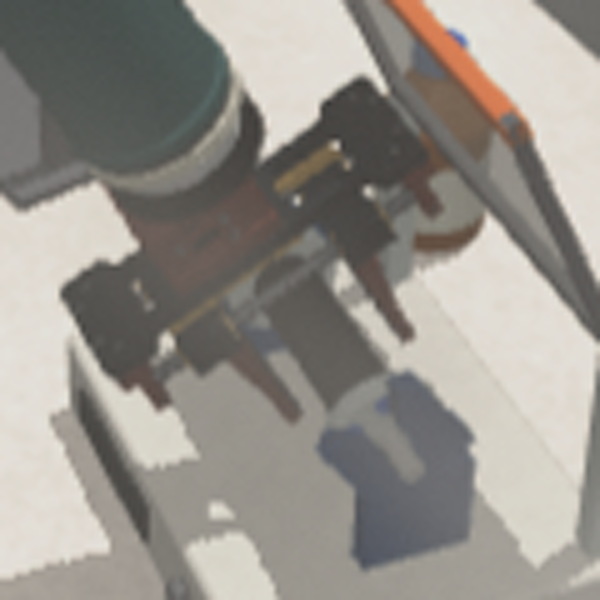

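View pics/wrist13.png

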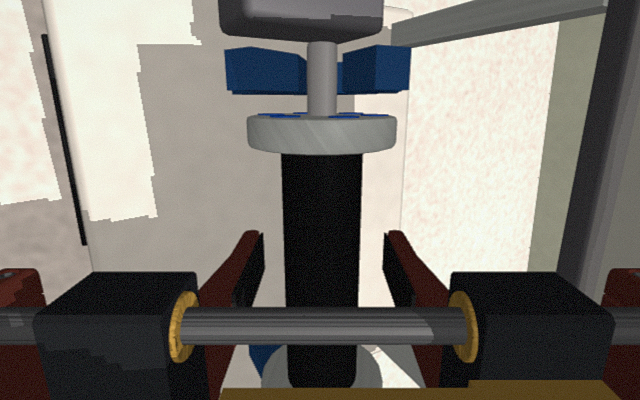

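Both axle ends sit in the slots: the near end is at side crop (405,465), and the far end shows in the wrist view at (322,80) inside the blue bracket. Contact force is zero with the fingers open. Next I retract along the tool axis, then shut the fingers.

Call:
send_rows(xyz=[[-5, 0, 0], [-10, 0, 0], [-20, 0, 0], [-25, 0, 0], [-25, 0, 0], [-25, 0, 0], [-25, 0, 0], [-25, 0, 0], [0, 0, 0]], turn=[0, 0, 0, 0, 0, 0, 0, 0, 0], gripper=[-0.36, -0.36, -0.36, -0.36, -0.36, 0, 1, 1, 1], newtons=10)

```text
time: 17.65
ee_pos: [0.5338, -0.1937, 0.2139]
eef_rot: [0.015, 0.505, -0.026, 0.862]
contact_force: [0.6, 0.4, 0.6]
width: 0.0362
```

```bash
cat >> h.py <<'E'
def tipP(st):
    R=Ro.from_quat(st["eef_rot"]).as_matrix(); return st["ee_pos"]-.034*R[:,0]
def cornerC(st):
    R=Ro.from_quat(st["eef_rot"]).as_matrix(); return tipP(st)-.0135*R[:,2]
def face(th,r,off): return np.array([.087-r*np.cos(th)+off*np.sin(th),0,.168+r*np.sin(th)+off*np.cos(th)])
E
python3 - <<'E'
from h import *
from rig import robot,optics
st=robot.sense();plan(st,None)
R=Ro.from_quat(st["eef_rot"]).as_matrix()
P=tipP(st);print("tip rot",w2r(P))
f=lambda a,b:1000*R.T@(b-a)
a=r2w([-.06,0,.42]);b=r2w([.075,0,.42]);c=r2w([.064,0,.319])
print(f(P,a),f(a,b),f(b,c))
for n,(x0,y0,x1,y1),f in(("side",(270,130,430,310),3.3),("top",(320,150,440,250),6)):
    s=optics.snapshot(n);pickle.dump(s,open(n+"14.pkl","wb"))
    cv2.imwrite(f"pics/{n}14.png",cv2.resize(cv2.convertScaleAbs(s["image"][y0:y1,x0:x1],alpha=1.0 if n=="side" else 1.6),None,fx=f,fy=f,interpolation=cv2.INTER_CUBIC))
E
```

```text
TCP [ 0.5338 -0.1937  0.2139] x [ 0.4878 -0.0302 -0.8724] y [ 0.0604  0.9982 -0.0008] z [ 0.8709 -0.0523  0.4888] t 17.65 q [-0.6844  0.0629  1.9884  0.4499  0.7146 -0.9109] w 0.0362 F [0.6036 0.3547 0.6463]
tip rot [-0.0689 -0.001   0.2436]
[-149.5654    0.9516   93.9411] [ 65.9803   0.6148 117.7762] [ 82.7386   0.0291 -58.9604]
```

View pics/side14.png

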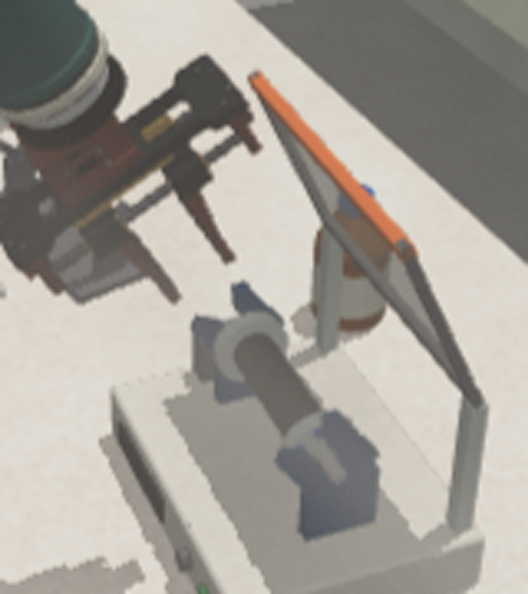

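View pics/top14.png

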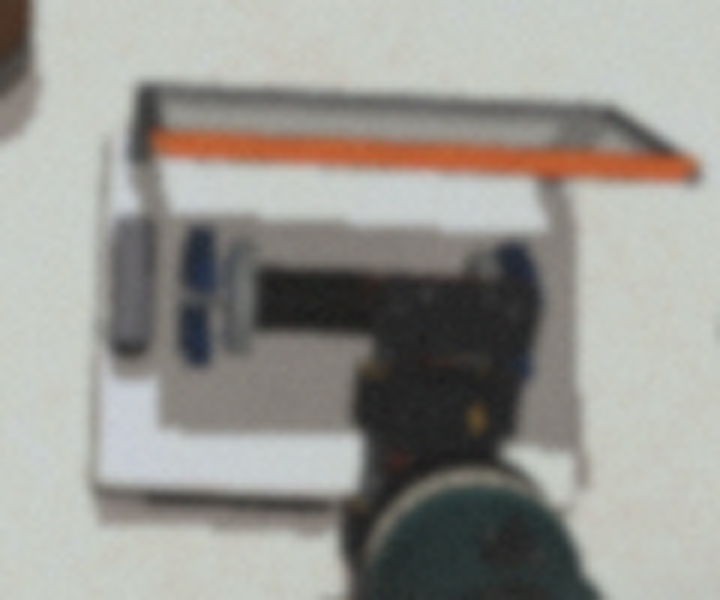

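The rotor is seated and centred in both slots and the guard is untouched. Next: up, and over behind the lip with the fingers shut.

Call:
send_rows(xyz=[[-30, 0, 10], [-30, 0, 19], [-30, 0, 20], [-30, 0, 22], [-30, 1, 23], [16, 0, 29], [16, 0, 29], [17, 0, 30], [17, 0, 30], [0, 0, 0]], turn=[0, 0, 0, 0, 0, 0, 0, 0, 0, 0], gripper=[1, 1, 1, 1, 1, 1, 1, 1, 1, 1])

```text
time: 18.58
ee_pos: [0.6833, -0.2007, 0.3825]
eef_rot: [0.017, 0.508, -0.024, 0.861]
contact_force: [0.6, -0.8, 0.6]
width: 0.0001
```

```bash
cat > look2.py <<'E'
from h import *
from rig import robot,optics
import sys
k=sys.argv[1]
st=robot.sense();plan(st,None)
R=Ro.from_quat(st["eef_rot"]).as_matrix()
print("tip rot",w2r(tipP(st)),"corner",w2r(cornerC(st)))
for n,(x0,y0,x1,y1),f in(("side",(290,90,450,270),3.3),):
    s=optics.snapshot(n);pickle.dump(s,open(n+k+".pkl","wb"))
    im=cv2.resize(cv2.convertScaleAbs(s["image"][y0:y1,x0:x1],alpha=1.0 if n=="side" else 1.6),None,fx=f,fy=f,interpolation=cv2.INTER_CUBIC)
    for p in (tipP(st),cornerC(st)):
        q=((proj(s,p)+.5-[x0,y0])*f).astype(int);cv2.circle(im,tuple(map(int,q)),2,(0,255,0),-1)
    cv2.imwrite(f"pics/{n}{k}.png",im)
E
python3 look2.py 15; python3 - <<'E'
from h import *
from rig import robot
st=robot.sense();R=Ro.from_quat(st["eef_rot"]).as_matrix()
c=cornerC(st);print("to behind lip",1000*R.T@(r2w([.052,0,.3127])-c))
p=r2w([.052,0,.3127])
for th in (1.16,1.1,1.0,.9,.8,.7,.6,.5,.4,.3,.2,.1,0,-.03):
    q=r2w(face(th,.148,.007));print(th,w2r(q),1000*R.T@(q-p));p=q
E
```

```text
TCP [ 0.6833 -0.2007  0.3825] x [ 0.483  -0.0238 -0.8753] y [0.0583 0.9983 0.005 ] z [ 0.8737 -0.0535  0.4835] t 18.58 q [-0.5097  0.1387  1.4629  0.2444  1.0928 -0.5134] w 0.0001 F [ 0.65   -0.8001  0.5856]
tip rot [0.081  0.0001 0.4123] corner [0.0692 0.0001 0.4057]
to behind lip [ 74.24648993  -1.04692356 -57.30595085]
1.16 [3.43153714e-02 9.95141187e-18 3.06482237e-01] [ -3.06367485  -0.06263733 -18.49369191]
1.1 [ 2.61062255e-02 -2.73795748e-18  3.03073862e-01] [-0.96452372 -0.03175534 -8.83604998]
1.0 [1.29255556e-02 9.09281421e-18 2.96319822e-01] [ -0.42540135  -0.05756299 -14.8041494 ]
0.9 [ 4.85013063e-04 -9.97505845e-18  2.88283652e-01] [  1.05467396  -0.06285637 -14.77263792]
0.8 [-1.10911003e-02 -1.35106571e-17  2.79045648e-01] [  2.52421131  -0.06752171 -14.59352313]
0.7 [-2.16871199e-02 -7.45639870e-18  2.68698113e-01] [  3.96852758  -0.07151239 -14.26859468]
0.6 [-3.11971737e-02  1.01533465e-17  2.57344435e-01] [  5.37319164  -0.07478855 -13.80109915]
0.5 [-3.95262404e-02 -1.55107320e-18  2.45098058e-01] [  6.72416854  -0.07731744 -13.19570759]
0.4 [-4.65910987e-02  7.19006989e-18  2.32081342e-01] [  8.00795976  -0.0790738  -12.45846889]
0.3 [-5.23211589e-02  6.12719135e-18  2.18424346e-01] [  9.21173811  -0.08004008 -11.59674928]
0.2 [-5.66591682e-02  1.91863040e-18  2.04263527e-01] [ 10.32347581  -0.08020663 -10.61915879]
0.1 [-5.95617825e-02 -4.74000387e-18  1.89740375e-01] [11.33206475 -0.07957178 -9.53546518]
0 [-6.10000000e-02  7.55112064e-18  1.75000000e-01] [12.22742745 -0.07814188 -8.35649635]
-0.03 [-6.11433735e-02  2.61436992e-18  1.70557516e-01] [ 3.82477256 -0.0230465  -2.26424423]
```

View pics/side15.png

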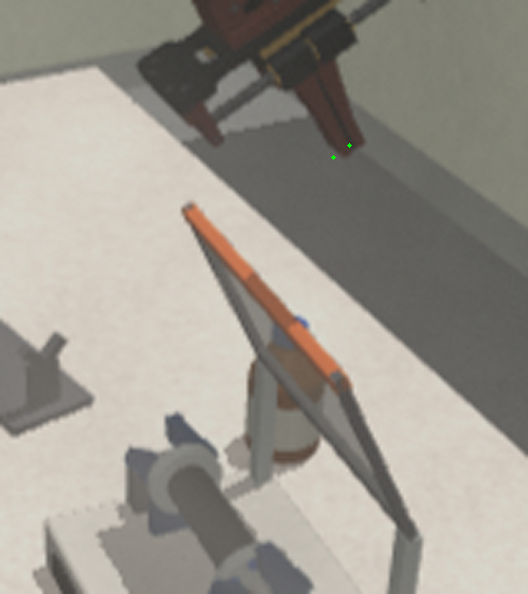

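The side view shows the shut fingertips at (345,155), above and behind the orange lip (187,210)-(342,380), and the predicted tip is within a few mm. Descending behind the lip, then starting to pull it forward.

Call:
send_rows(xyz=[[18, 0, -14], [19, 0, -14], [19, 0, -14], [18, -1, -15], [0, 0, 0], [-1, 0, -6], [-1, 0, -6], [-1, 0, -6], [0, 0, -6], [0, 0, 0]], turn=[0, 0, 0, 0, 0, 0, 0, 0, 0, 0], gripper=[1, 1, 1, 1, 1, 1, 1, 1, 1, 1])

```text
time: 19.47
ee_pos: [0.6411, -0.1994, 0.2852]
eef_rot: [0.016, 0.507, -0.025, 0.861]
contact_force: [0.4, -0.4, 1.4]
width: 0.0004
```

```bash
python3 look2.py 16
```

```text
TCP [ 0.6411 -0.1994  0.2852] x [ 0.4848 -0.027  -0.8742] y [0.0599 0.9982 0.0024] z [ 0.8726 -0.0535  0.4855] t 19.47 q [-0.5491  0.1395  1.6997  0.3054  0.8709 -0.6349] w 0.0004 F [ 0.3518 -0.3933  1.4198]
tip rot [ 0.0388 -0.0009  0.315 ] corner [ 0.027  -0.0008  0.3084]
```

View pics/side16.png

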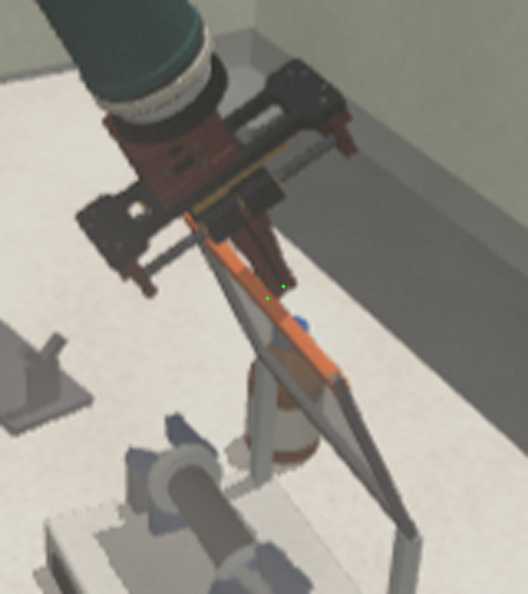

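Call:
send_rows(xyz=[[2, 0, -8], [2, 0, -10], [1, 0, -10], [2, 0, -10], [2, 0, -10], [3, 0, -10], [0, 0, 0]], turn=[0, 0, 0, 0, 0, 0, 0], gripper=[1, 1, 1, 1, 1, 1, 1])

```text
time: 20.1
ee_pos: [0.5939, -0.1953, 0.2429]
eef_rot: [0.017, 0.509, -0.024, 0.86]
contact_force: [0.1, 0.2, -0.1]
width: 0.0004
```

```bash
python3 look2.py 17
```

```text
TCP [ 0.5939 -0.1953  0.2429] x [ 0.4801 -0.0242 -0.8769] y [0.0597 0.9982 0.0052] z [ 0.8752 -0.0548  0.4806] t 20.1 q [-0.598   0.1151  1.8393  0.3627  0.7832 -0.7431] w 0.0004 F [ 0.0908  0.2356 -0.1285]
tip rot [-0.0085  0.0005  0.2727] corner [-0.0203  0.0006  0.2662]
```

View pics/side17.png

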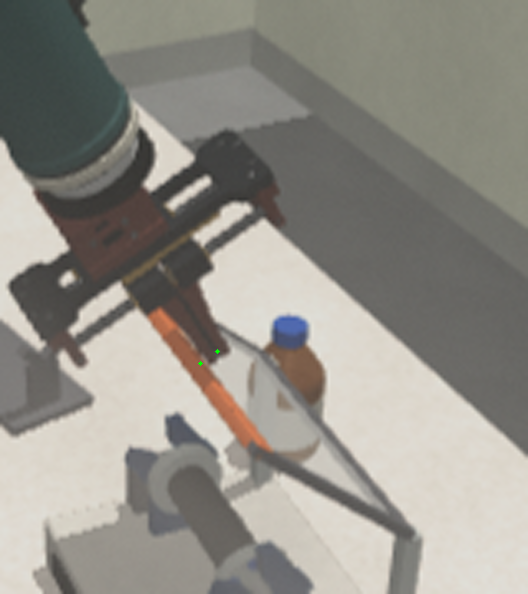

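The guard is turning, now at about 0.7 rad, with the tip on its upper face just inside the lip. Continuing along the arc.

Call:
send_rows(xyz=[[5, 0, -14], [7, 0, -13], [8, 0, -12.5], [9, 0, -11.5], [10, 0, -10.5], [11, 0, -9.5], [0, 0, 0]], turn=[0, 0, 0, 0, 0, 0, 0], gripper=[1, 1, 1, 1, 1, 1, 1])

```text
time: 20.73
ee_pos: [0.5571, -0.1927, 0.1647]
eef_rot: [0.018, 0.509, -0.024, 0.86]
contact_force: [-0.3, -0.7, -0.7]
width: 0.0007
```

```bash
python3 look2.py 18
```

```text
TCP [ 0.5571 -0.1927  0.1647] x [ 0.4801 -0.0234 -0.8769] y [0.0596 0.9982 0.0059] z [ 0.8752 -0.0551  0.4806] t 20.73 q [-0.6453  0.1705  2.0077  0.501   0.5971 -0.95  ] w 0.0007 F [-0.3117 -0.7434 -0.6785]
tip rot [-0.0454  0.0011  0.1946] corner [-0.0572  0.0011  0.1881]
```

View pics/side18.png

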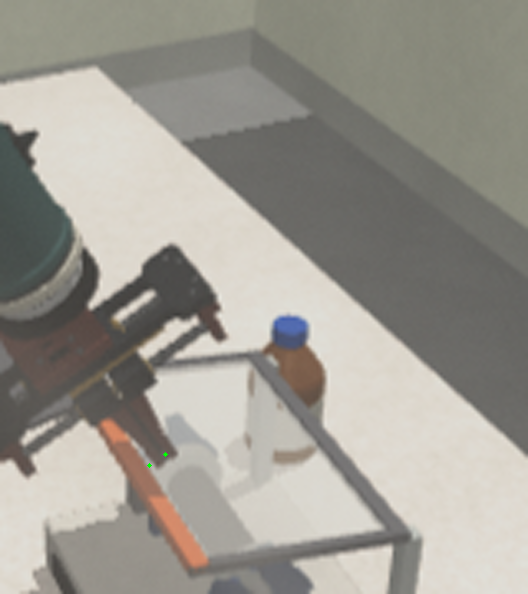

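Nearly shut. Pressing straight down in small steps until the stop is felt.

Call:
send_rows(xyz=[[3.5, 0, -2], [3.5, 0, -2], [3, 0, -1.5], [0, 0, 0]], turn=[0, 0, 0, 0], gripper=[1, 1, 1, 1])

```text
time: 21.12
ee_pos: [0.5595, -0.1941, 0.1562]
eef_rot: [0.016, 0.507, -0.025, 0.861]
contact_force: [0.4, 0.5, -0.2]
width: 0.0005
```

Call:
send_rows(xyz=[[2, 0, -1], [2, 0, -1], [0, 0, 0], [0, 0, 0]], turn=[0, 0, 0, 0], gripper=[1, 1, 1, 1])

```text
time: 21.45
ee_pos: [0.5593, -0.1939, 0.1516]
eef_rot: [0.017, 0.507, -0.025, 0.861]
contact_force: [-0.6, 0.3, -0.2]
width: 0.0006
```

Call:
send_rows(xyz=[[2, 0, -1], [2, 0, -1], [0, 0, 0], [0, 0, 0]], turn=[0, 0, 0, 0], gripper=[1, 1, 1, 1])

```text
time: 21.78
ee_pos: [0.5594, -0.1939, 0.147]
eef_rot: [0.017, 0.508, -0.025, 0.861]
contact_force: [0.2, -0.2, -0.5]
width: 0.0006
```

```bash
python3 look2.py 19
```

```text
TCP [ 0.5594 -0.1939  0.147 ] x [ 0.4835 -0.026  -0.8749] y [0.0597 0.9982 0.0034] z [ 0.8733 -0.0539  0.4842] t 21.78 q [-0.6442  0.2025  2.0284  0.5452  0.5468 -1.0015] w 0.0006 F [ 0.2296 -0.1714 -0.4851]
tip rot [-0.0431  0.0001  0.1768] corner [-0.0549  0.0001  0.1703]
```

View pics/side19.png

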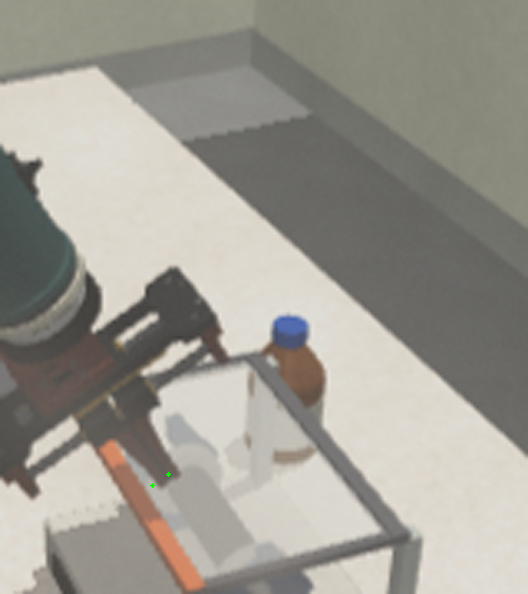

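Call:
send_rows(xyz=[[2, 0, -1], [2, 0, -1], [0, 0, 0], [0, 0, 0]], turn=[0, 0, 0, 0], gripper=[1, 1, 1, 1])

```text
time: 22.17
ee_pos: [0.5601, -0.1941, 0.1458]
eef_rot: [0.016, 0.506, -0.025, 0.862]
contact_force: [-21.0, 3.8, 33.8]
width: 0.0006
```

Call:
send_rows(xyz=[[2, 0, -1], [0, 0, 0], [0, 0, 0]], turn=[0, 0, 0], gripper=[1, 1, 1])

```text
time: 22.42
ee_pos: [0.5604, -0.1942, 0.1455]
eef_rot: [0.015, 0.505, -0.025, 0.863]
contact_force: [-35.2, 7.4, 56.4]
width: 0.0001
```

The stop is felt; it rose to 56 N at the fingertip, more than needed. Backing off.

Call:
send_rows(xyz=[[-6, 0, 0], [-20, 0, 0], [-30, 0, 0], [-30, 0, 0], [-30, 0, 0], [-30, 0, 0], [-30, 0, 0], [-30, 0, 0], [0, 0, 0]], turn=[0, 0, 0, 0, 0, 0, 0, 0, 0], gripper=[1, 1, 1, 1, 1, 1, 1, 1, 1])

```text
time: 23.17
ee_pos: [0.4606, -0.1902, 0.3264]
eef_rot: [0.014, 0.505, -0.027, 0.863]
contact_force: [0.4, 0.2, 1.2]
width: 0.0006
```

```bash
python3 look2.py 20; python3 - <<'E'
from h import *
from rig import optics
for n in("side","top"):
    s=optics.snapshot(n);cv2.imwrite(f"pics/{n}21.png",cv2.convertScaleAbs(s["image"],alpha=1.0 if n=="side" else 1.5));pickle.dump(s,open(n+"21.pkl","wb"))
    x0,y0,x1,y1={"side":(290,170,430,340),"top":(325,150,445,245)}[n];f=3.5 if n=="side" else 6
    im=cv2.resize(cv2.convertScaleAbs(s["image"][y0:y1,x0:x1],alpha=1.0 if n=="side" else 1.6),None,fx=f,fy=f,interpolation=cv2.INTER_CUBIC)
    cv2.imwrite(f"pics/{n}21c.png",im)
E
```

```text
TCP [ 0.4606 -0.1902  0.3264] x [ 0.4891 -0.0321 -0.8716] y [ 0.0604  0.9982 -0.0028] z [ 0.8701 -0.0512  0.4901] t 23.17 q [-0.8245 -0.1737  1.9044  0.3973  1.0589 -0.8995] w 0.0006 F [0.3922 0.176  1.228 ]
tip rot [-0.1421 -0.0015  0.356 ] corner [-0.1539 -0.0015  0.3494]
```

View pics/side21c.png

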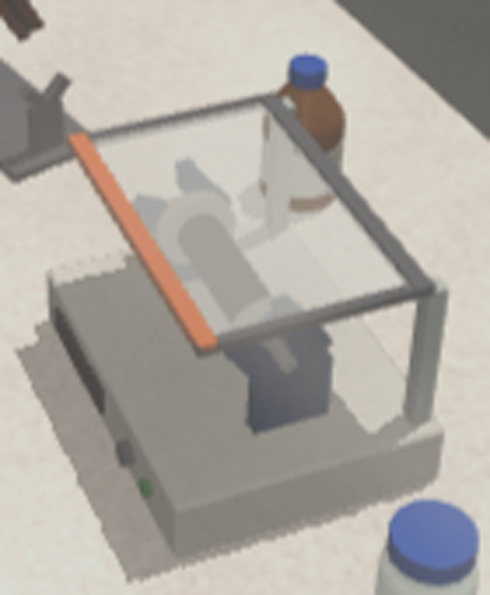

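View pics/top21c.png

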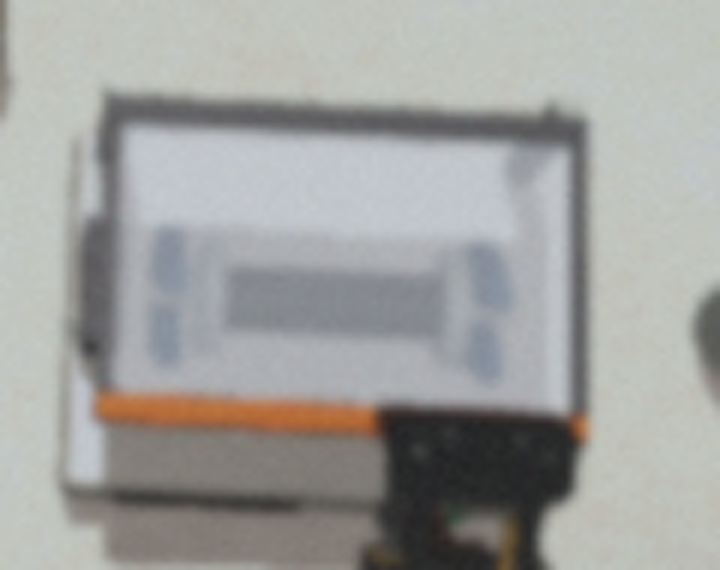

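View pics/side21.png

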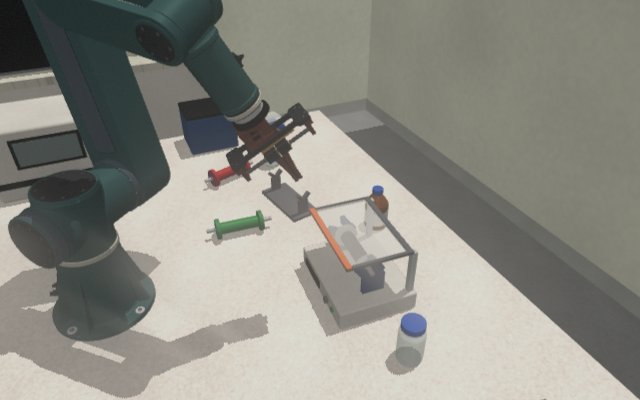

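```bash
python3 - <<'E'
from h import *
np.set_printoptions(precision=4,suppress=True)
S=load("side21");T=load("top21")
res={}
for n,s,(x0,y0,x1,y1) in(("top",T,(335,205,430,235)),("side",S,(305,200,360,275))):
    h=cv2.cvtColor(s["image"],cv2.COLOR_BGR2HSV);m=cv2.inRange(h,(3,110,50),(20,255,255));k=np.zeros_like(m);k[y0:y1,x0:x1]=m[y0:y1,x0:x1]
    p=cv2.findNonZero(k).reshape(-1,2).astype(float);l=cv2.fitLine(np.float32(p),cv2.DIST_HUBER,0,.01,.01).ravel()
    a=(p-l[2:])@l[:2];res[n]=(l[2:]+a.min()*l[:2],l[2:]+a.max()*l[:2]);print(n,len(p),res[n])
L=tri(T,res["top"][0],S,res["side"][0]);print("lip left",L,w2r(L))
# right end from side only at shut height vs top right end (427 col visible bit)
L2=tri(T,res["top"][1],S,res["side"][1]);print("lip right",L2,w2r(L2))
for z in(.165,.173,.181): print(z,w2r(onz(S,res["side"][0],z)),w2r(onz(S,res["side"][1],z)))
E
```

```text
top 214 (array([340.9769, 217.5096]), array([421.9915, 221.1877]))
side 316 (array([311.2422, 208.2159]), array([349.2704, 268.4605]))
lip left [ 0.5202 -0.0724  0.1781] [-0.0725  0.1193  0.1781]
lip right [ 0.507  -0.3082  0.175 ] [-0.0726 -0.1169  0.175 ]
0.165 [-0.0662  0.1369  0.165 ] [-0.0676 -0.1069  0.165 ]
0.173 [-0.07    0.1261  0.173 ] [-0.0713 -0.1149  0.173 ]
0.181 [-0.0737  0.1154  0.181 ] [-0.0751 -0.1228  0.181 ]
```

Everything checks out:
- **Guard:** the lip triangulates to z ≈ 0.175–0.178 and x ≈ -0.073 in the rotator frame; shut is 0.177.
- **Rotor:** it lies in both slots under the guard, with the hub centred.
- **Bystanders and arm:** the bottles are in place and the arm is clear.

Handing in.

```bash
python3 -c "
from rig import workorder
print(workorder.finish_job())"
```

```text
the job is handed in; nothing more can be done
None
```

I lowered the rotor into both slots, let it go, shut the guard and handed the job in at about 23 s of the 64 s. No verdict was reported.

**How it went**
- **Grip:** the first try closed above the hub, because the real fingertips sit about 34 mm behind the reported TCP. I reopened, went lower and gripped at 33.7 mm.
- **Tilt:** the moves offer no direct tilt, so I pushed past the reach limit until the tool leaned 29° about the axle. I then lowered the rotor along the slots until the bottom was felt, and opened the fingers.
- **Guard:** I drew it down by its lip with the shut fingertips.

**Last checks**
- **Rotor:** both axle ends showed at the bottom of the slots with the hub centred. The gripper's position at release put the axle at x ≈ 0 and z ≈ 0.115 m in the rotator's frame, with zero contact force before the guard was touched.
- **Guard:** the lip measured 0.175 to 0.178 m high, against 0.177 m when shut.
- **Bystanders:** the amber bottle and clear jar look unmoved. I saw the beaker only partly, and the path never went near it.

**What did not go cleanly**
- I pressed the guard's stop harder than needed: 56 N up, with 35 N sideways, through the fingertips. That is well below the 120 N wrist limit. The 40 N limit is for the arm and gripper body, and I saw only the fingers in contact.
- Image-based heights of the axle read 5 to 8 mm high, so I relied on arm position and contact force for its depth.

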